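Mount the toroidal transformer on its chassis stud

ROBOT

A 6-joint arm with a two-finger parallel gripper is mounted at the origin on a cart in front of the work surface, level with it; the furniture and walls round the work are solid. World frame = base frame: x ahead of the robot, y to its left, z up, the work surface at z = 0. Lengths are in m, angles in rad, forces in N, time in s.
With the tool pointing down it reaches from about 0.35 to 0.775 m from the base axis. Payload 7.3 kg.
Tool frame: the origin (TCP) lies at the very end of the fingers, on their centre line; the grasp point (between the pads) lies 19 mm behind it; z points along the fingers, y is the line along which they close (so a half turn about z gives the same grasp; the last joint's range is limited). The gripper opens to 92 mm and grips with 3 to 60 N. Pads are 19 mm wide; open, the fingers measure 130 mm over their backs; the gripper's body (75 mm by 190 mm) begins 47 mm behind the grasp point.
Start: joints at [1.04, 0.342, 1.524, -0, 1.275, -0.146], TCP at [0.197, 0.487, 0.203] pointing down, gripper open.
Joint ranges: [-2.53, 2.53], [-0.77, 2.02], [0.04, 2.7], [-1, 4.14], [0.28, 2.66], [-3.11, 3.11]. Speed limits (rad/s): [2.57, 2.57, 3.14, 3.14, 3.14, 3.14].

INTERFACE

Orientations are given as a unit quaternion [x, y, z, w].
In Python, from workcell import arm, snapshot gives the robot as it stands.
- The arm moves only by the shell command python3 -m crank 'ROWS' [OPENING] [FORCE]. ROWS is a JSON object of lists of equal length, an entry for each row: "xyz": the shift along the tool's x, y, z in cm, a list of three; "rot": the turn, a rotation vector about the tool's x, y, z in rad, a list of three. A call has 1 to 12 rows; each row shifts and turns the commanded pose from where the row before left it, along the tool's axes as they then stand; what a row does not reach is not made up. A row lasts 1/12 s, in which the tool goes at most 41.7 mm and 7.16 degrees, less where a joint would pass 70% of its speed; a pose out of reach is approached as far as the arm can. A call is refused whole if a number of a shift passes 4.17 or a number of a turn 0.125, either way. A call with a gripper value outside its range is refused whole. OPENING is the opening, from 0 (shut) to 1 (fully open), set as the call begins (- or left out, the last holds). The fingers move at their own pace and stop on an object; FORCE is the grip in N (left out, the last holds). Time passes only in rows, so rows that do not move let the fingers close. It gives the time, the measured TCP pose, the force, the opening and the grip force at its end, in the units of the state.
- arm.get_obs(): the state, without advancing time (a new reading comes with each control period).
- snapshot(name): name is "scene" or "top" or "wrist"; returns a dict with "color" (480x640x3 uint8, red, green, blue), "camera_matrix" (3x3 intrinsics, pixels), "T" (4x4, takes a point from camera to world coordinates). Camera axes: x right, y down, z forward; pixel columns grow to the right and rows downward; lengths in m; the calibration is good to about 2 mm. The wrist camera is an equidistant fisheye: a pixel r from the principal point sees the ray r / f radians off the axis. A picture is of the moment at which its call begins. There is no depth.
- arm.hand_in(): hands the job in; it is judged then, once.
The state is a dict: "clock": time; "q": joint angles; "qvel": joint speeds; "effort": joint torques, N m; "eef_pos": TCP position; "orientation": TCP orientation; "ft_force": force on the tool from outside, world axes, zero at the start; "torque": the same for the moment, N m; "opening": opening from 0.0 (shut) to 1.0 (fully open); "grasp_force": force on a finger pad.
Only numpy, scipy, OpenCV 4.12 (cv2) and the standard library are available. Lean on these libraries where they do the work, as an engineer would, in place of code of your own. Each camera call takes 0.05 s, during which the arm holds its last target. There are 200 camera calls.

TASK

Mount the amber toroidal transformer on the threaded stud of the aluminium chassis, ready for its nut. Thread the parts over the stud in this order, each right way up as it lies now and resting flat on the one below: the green centring seat down on the chassis plate, the amber toroid over the seat's boss, the brown insulating ring flat on top of the toroid, and last the dished steel washer, dish downward into the ring. Leave the blue toroid and the grease tin where they lie.

Things in the scene. Friction and masses are not known exactly. Their poses are not given: they have to be found in the camera images.
- chassis: fixed aluminium chassis, an upside-down folded tray 160 x 210 x 25 mm (its x, y, z), turned up to 0.2 rad. Origin: centre of the underside; z up. The stud stands 45 mm to its -y side; at its +y side are a finned heat sink (top 54 mm over the bench) and a beige relay (79 mm), at least 70 mm from the stud's axis.
- stud_foot (a point): foot of the one upright dark threaded steel stud, on its axis, at the level of the chassis plate (25 mm over the bench); axes as the chassis. The stud is 8 mm thick and stands 52 mm over the plate, the last 4 mm tapered to 4 mm across.
- seat: green nylon centring seat, lying as it is to be fitted: a round flange 56 mm across and 6 mm thick, a boss 22 mm across (chamfered at its top) standing up in the middle to 18 mm over the underside, and a 14 mm bore right through. About 60 g. Origin: centre of the underside; z up. It can be pinched by the boss. Fitted, its underside lies on the chassis plate.
- toroid: amber tape-wrapped toroidal transformer, a ring 64 mm across, 26 mm high, 28 mm bore, edges well rounded; four tinned tags stand 4 mm up near the upper outer edge on its +x side. 0.28 to 0.56 kg. Origin: centre of the underside; z up. Fitted, its underside is 6 mm over the chassis plate, with the seat's boss in its bore.
- ring: reddish-brown phenolic insulating ring, flat and rigid, 50 mm outside, 32 mm inside, 7 mm thick, 30 g. Origin: centre of the underside; z up. Fitted, its underside is 32 mm over the chassis plate.
- dish: bright dished steel clamp washer, 65 to 105 g, lying dish down: a flange 46 mm across from 8 to 12 mm over its foot, below it a cone from 28 mm down to the 20 mm wide foot; 13 mm hole. Origin: centre of the foot; z up. Fitted, its flange lies on the ring, the cone inside the ring, the foot 31 mm over the chassis plate; 9 mm of stud stands free above.
- blue_toroid: blue tape-wrapped smaller toroid, 50 mm across, 22 mm high, 17 mm bore: for another job, to be left alone. Origin: centre of the underside; z up. It and the four parts lie at least 95 mm apart, in two rows; beyond x = 0.6 m behind them stand a grey tote with a power strip on it (150 mm high) and a telephone, and between them nearest the robot an old transformer 56 mm high.
- grease_tin: white screw-lid grease tin, 62 mm across, 36 mm high: to be left alone. Origin: centre of the underside; z up.

How it is judged:
By the outcome, as a careful person would: the job done as asked, in the order asked, and still so for the second after the job is handed in, with the robot touching nothing.
It also fails if it takes over 120 s, if anything falls off the work surface, if the arm or the gripper's body presses on something with over 40 N, if the wrist force passes 120 N, or if a joint passes its speed limit or range.

## Working session

There is one attempt and no reset: what is moved stays moved. The work goes in short steps, Python scripts to look and compute and a shell command to move; the robot and the scene stay as the last step left them, time stands still between calls to the robot, and variables do not carry over. Pictures are saved under pics/ and viewed, at most 14 in all, crops included, and the job is handed in when it is done.

```bash
ls; mkdir -p pics; python3 - <<'E'
from workcell import arm, snapshot
import cv2,numpy as np,pickle
for n in("top","scene"):
    s=snapshot(n); cv2.imwrite(f"pics/{n}0.png",s["color"][:,:,::-1]); pickle.dump(s,open(f"{n}0.pkl","wb"))
    print(n,np.round(s["camera_matrix"],1).tolist(),np.round(s["T"],3).tolist())
o=arm.get_obs();print(o["clock"],o["eef_pos"],o["orientation"],o["ft_force"])
E
```

```text
pics
top [[578.6, 0.0, 320.6], [0.0, 578.6, 245.2], [0.0, 0.0, 1.0]] [[0.023, -0.997, 0.077, 0.386], [-1.0, -0.022, 0.017, 0.066], [-0.015, -0.077, -0.997, 1.226], [0.0, 0.0, 0.0, 1.0]]
scene [[591.2, 0.0, 314.6], [0.0, 591.2, 231.7], [0.0, 0.0, 1.0]] [[0.521, -0.666, 0.534, -0.173], [-0.854, -0.394, 0.341, -0.366], [-0.017, -0.633, -0.774, 1.045], [0.0, 0.0, 0.0, 1.0]]
0.1 [0.19685403 0.48627456 0.20242011] [ 1.91210471e-01  9.81548823e-01 -6.44218745e-04 -2.20041335e-04] [-0.36699718  0.60335239 -0.33845511]
```

View pics/top0.png

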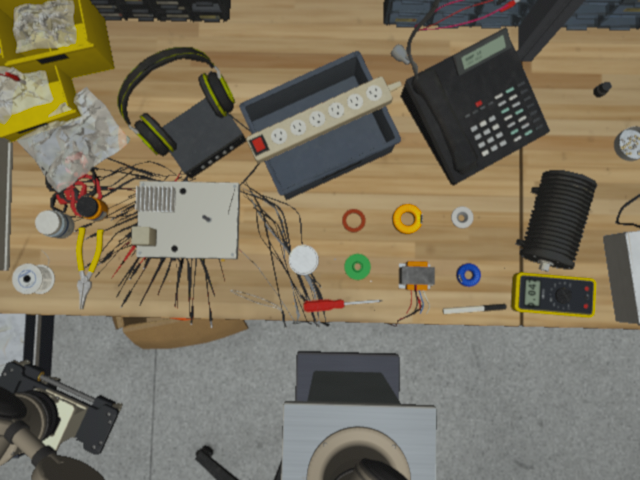

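View pics/scene0.png

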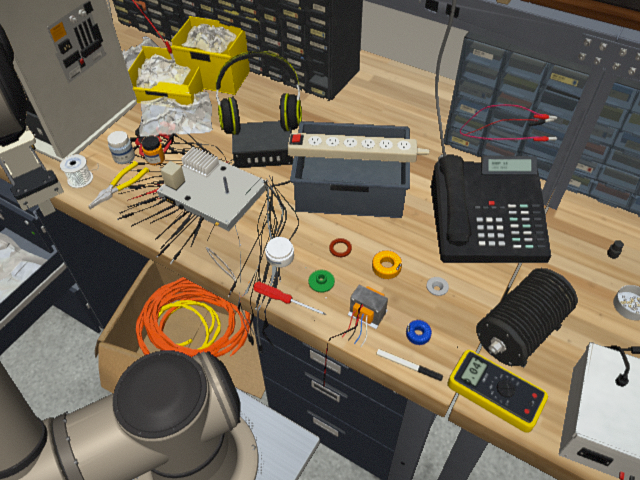

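Top view: ring (353,220), toroid (407,218), dish (461,217), seat (357,267), blue toroid (468,273), tin (303,260), chassis about (188,220) with the stud near (207,217). The scene view agrees, with the stud at about (226,186).

```bash
cat > h.py <<'E'
import numpy as np,cv2,pickle
def pix2w(s,uv,z):
    K,T=s["camera_matrix"],s["T"]
    d=T[:3,:3]@np.linalg.solve(K,[uv[0],uv[1],1.]); c=T[:3,3]
    return c+d*(z-c[2])/d[2]
def w2pix(s,p):
    K,T=s["camera_matrix"],s["T"]
    c=K@(T[:3,:3].T@(np.asarray(p,float)-T[:3,3])); return c[:2]/c[2]
E
python3 - <<'E'
from h import *
top=pickle.load(open("top0.pkl","rb"));sc=pickle.load(open("scene0.pkl","rb"))
guess={"ring":(353,220,.0035),"toroid":(407,218,.013),"dish":(461,217,.010),"seat":(357,267,.003),"blue":(468,273,.011),"tin":(303,260,.036)}
# patches stand out from wood: use Lab distance from the local median
for n,(u,v,z) in guess.items():
    for s,nm in((top,"top"),(sc,"scene")):
        c=np.array([u,v]) if nm=="top" else w2pix(sc,w)
        c=c.astype(int);lab=cv2.cvtColor(s["color"],cv2.COLOR_RGB2LAB).astype(float)
        R=26;p=lab[c[1]-R:c[1]+R+1,c[0]-R:c[0]+R+1]
        bg=np.median(p[[0,1,2,-3,-2,-1]].reshape(-1,3),0)
        m=(np.linalg.norm((p-bg)*[.5,1,1] if n not in("dish","tin") else (p-bg)*[.3,1,1],axis=2)>12).astype(np.uint8)
        cs,_=cv2.findContours(m,cv2.RETR_EXTERNAL,cv2.CHAIN_APPROX_NONE)
        k=max(cs,key=cv2.contourArea);e=cv2.fitEllipse(cv2.convexHull(k))
        uv=np.array(e[0])+c-R
        if nm=="top": w=pix2w(s,uv,z)
        print(n,nm,uv.round(1),np.round(e[1],1),pix2w(s,uv,z).round(4))
a=cv2.resize(top["color"][165:275,120:255],None,fx=4,fy=4,interpolation=cv2.INTER_CUBIC)[:,:,::-1]
b=cv2.resize(sc["color"][140:235,150:285],None,fx=4,fy=4,interpolation=cv2.INTER_CUBIC)[:,:,::-1]
h=min(a.shape[0],b.shape[0]);im=np.vstack([a[:440],b[:380]]);print(im.shape)
cv2.imwrite("pics/ch.png",np.hstack([cv2.resize(a,(400,326)),cv2.resize(b,(400,326))]))
E
```

```text
ring top [353.3 220.3] [24.1 24.2] [0.535  0.0187 0.0035]
ring scene [339.9 247.3] [19.8 23. ] [0.5357 0.0206 0.0035]
toroid top [406.9 218.8] [30.4 31.7] [ 0.5395 -0.0938  0.013 ]
toroid scene [380.3 257.7] [33.5 51.5] [ 0.549  -0.0725  0.013 ]
dish top [461.9 216.8] [22.  22.3] [ 0.5467 -0.2097  0.01  ]
dish scene [437.1 285.8] [18.9 22.7] [ 0.5464 -0.2075  0.01  ]
seat top [356.9 266.6] [26.9 27.7] [0.4368 0.0092 0.003 ]
seat scene [320.9 280.9] [23.9 27.2] [0.4368 0.0107 0.003 ]
blue top [468.1 274.6] [24.7 25.7] [ 0.425  -0.2229  0.011 ]
blue scene [424.5 334.1] [27.1 41.6] [ 0.4278 -0.2333  0.011 ]
tin top [301.3 258.8] [32.1 68.8] [0.4489 0.1255 0.036 ]
tin scene [275.4 242.7] [45.6 68.8] [0.453  0.1356 0.036 ]
(820, 540, 3)
```

View pics/ch.png

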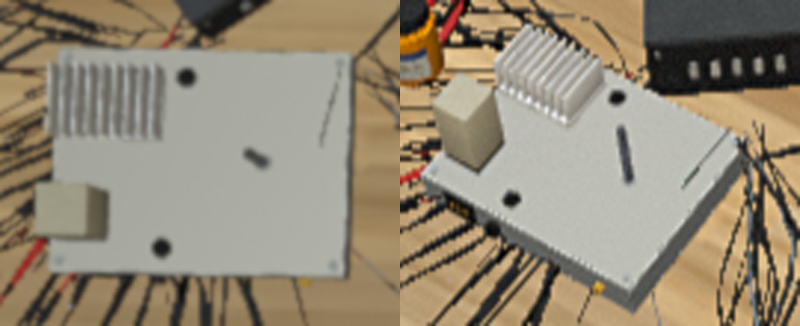

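Crop: stud foot at about (209.1,219.7) and tip (204.4,216.6) in the top view; in the scene view, foot (227,192.8) and tip (224.6,177).

```bash
python3 - <<'E'
from h import *
top=pickle.load(open("top0.pkl","rb"));sc=pickle.load(open("scene0.pkl","rb"))
for s,f,t in((top,(209.1,219.7),(204.4,216.6)),(sc,(227,192.8),(224.6,177))):
    print(pix2w(s,f,.025).round(4),pix2w(s,t,.077).round(4))
f=lambda x,y:pix2w(top,(120+x/2.963,165+y/2.963),.025)
A,B,C=f(52,50),f(350,52),f(347,277)
print(A,B,C,np.linalg.norm(A-B),np.linalg.norm(B-C),(A-B),"yaw",np.arctan2(-(A-B)[0],(A-B)[1]))
from scipy.spatial.transform import Rotation as R
from workcell import arm;o=arm.get_obs();print(R.from_quat(o["orientation"]).as_matrix().round(3))
a=cv2.resize(top["color"][195:295,330:490],None,fx=4,fy=4,interpolation=cv2.INTER_CUBIC)[:,:,::-1]
cv2.imwrite("pics/p.png",a)
E
```

```text
[0.5272 0.3215 0.025 ] [0.5271 0.3201 0.077 ]
[0.5266 0.3233 0.025 ] [0.5281 0.3228 0.077 ]
[0.60421578 0.47603516 0.025     ] [0.60716123 0.26324904 0.025     ] [0.44716244 0.25985154 0.025     ] 0.21280650232752085 0.16003485803729334 [-0.00294545  0.21278612  0.        ] yaw 0.013841409514433672
[[-0.927  0.375 -0.001]
 [ 0.375  0.927 -0.001]
 [ 0.    -0.001 -1.   ]]
```

View pics/p.png

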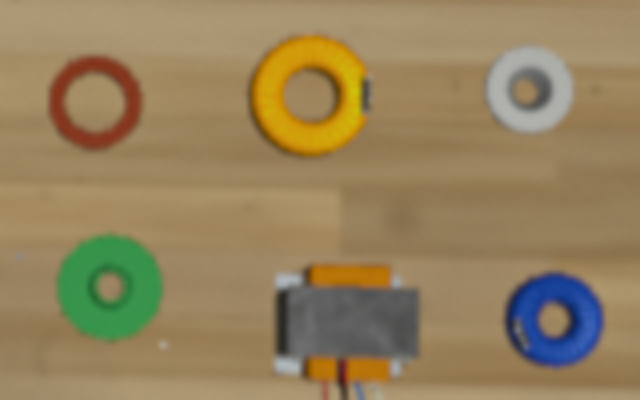

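The crop shows the toroid's tags on the world −y side (pixel (368,92) of the crop), so fingers closing along world x suit every part. The stud is at about (0.527, 0.322), the same from both cameras. Turn the tool first, then fly over the stud for a wrist look.

```bash
python3 -m crank '{"xyz":[[0,0,0],[0,0,0],[0,0,0],[0,0,0],[0,0,0],[0,0,0],[0,0,0],[0,0,0],[0,0,0],[0,0,0]],"rot":[[0,0,0.1187],[0,0,0.1187],[0,0,0.1187],[0,0,0.1187],[0,0,0.1187],[0,0,0.1187],[0,0,0.1187],[0,0,0.1187],[0,0,0.1187],[0,0,0.1187]]}' 1
python3 -m crank '{"xyz":[[-1.2,2.2,0],[-1.2,2.2,0],[-1.2,2.2,0],[-1.2,2.2,0],[-1.2,2.2,0],[-1.2,2.2,0],[-1.2,2.2,0],[-1.2,2.2,0],[-1.2,2.2,0],[-1.2,2.2,0],[-1.2,2.2,0],[0,0,0]],"rot":[[0,0,0],[0,0,0],[0,0,0],[0,0,0],[0,0,0],[0,0,0],[0,0,0],[0,0,0],[0,0,0],[0,0,0],[0,0,0],[0,0,0]]}'
python3 - <<'E'
from workcell import arm, snapshot
import cv2,numpy as np,pickle
s=snapshot("wrist"); cv2.imwrite("pics/w1.png",s["color"][:,:,::-1]); pickle.dump(s,open("w1.pkl","wb"))
print(np.round(s["camera_matrix"],1).tolist(),np.round(s["T"],3).tolist())
E
```

```text
clock: 0.93
eef_pos: [0.1969, 0.4864, 0.2026]
orientation: [0.71, 0.705, -0.0, 0.0]
ft_force: [-0.7, -1.3, 0.1]
opening: 1.001
grasp_force: 0.0
clock: 1.93
eef_pos: [0.4423, 0.352, 0.2023]
orientation: [0.709, 0.705, -0.0, 0.001]
ft_force: [-0.4, 0.1, 0.6]
opening: 1.001
grasp_force: 0.0
[[371.6, 0.0, 320.1], [0.0, 371.6, 240.1], [0.0, 0.0, 1.0]] [[1.0, -0.005, -0.001, 0.443], [-0.005, -0.958, -0.287, 0.43], [-0.0, 0.287, -0.958, 0.384], [0.0, 0.0, 0.0, 1.0]]
```

View pics/w1.png

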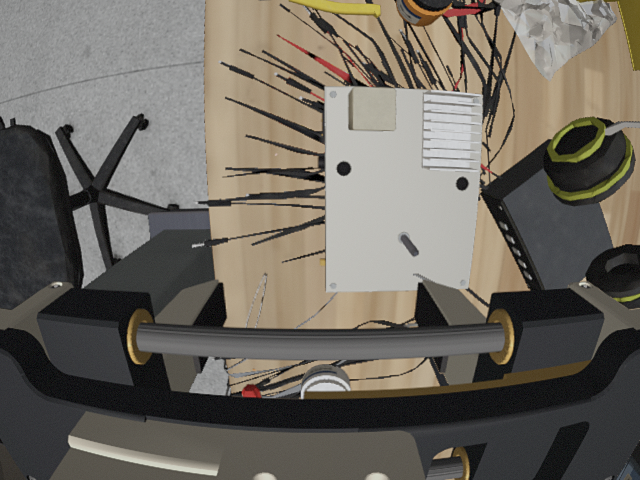

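Wrist view: stud foot at about (402,237) and tip (416,254), with an unobstructed view of anything under the TCP (about row 206).

```bash
cat >> h.py <<'E'
def fish(s,uv,z):
    K,T=s["camera_matrix"],s["T"]
    d=np.array([uv[0]-K[0,2],uv[1]-K[1,2]]);r=np.hypot(*d);th=r/K[0,0]
    v=T[:3,:3]@np.array([*(d/max(r,1e-9)*np.sin(th)),np.cos(th)]);c=T[:3,3]
    return c+v*(z-c[2])/v[2]
def fishp(s,p):
    K,T=s["camera_matrix"],s["T"];c=T[:3,:3].T@(np.asarray(p,float)-T[:3,3])
    r=np.hypot(c[0],c[1]);th=np.arctan2(r,c[2]);return K[:2,2]+c[:2]/max(r,1e-9)*th*K[0,0]
E
python3 - <<'E'
from h import *
s=pickle.load(open("w1.pkl","rb"))
g=cv2.cvtColor(s["color"],cv2.COLOR_RGB2GRAY)[215:275,385:435]
m=(g<110).astype(np.uint8)
n,l,st,c=cv2.connectedComponentsWithStats(m);k=1+np.argmax(st[1:,4]);ys,xs=np.where(l==k)
P=np.c_[xs+385,ys+215].astype(float);mu=P.mean(0);U,S,V=np.linalg.svd(P-mu);d=V[0]*np.sign(V[0][1]);t=(P-mu)@d
w=np.abs((P-mu)@V[1]).max()
print(len(P),mu,d,t.min(),t.max(),w)
f=mu+d*(t.min()+2);e=mu+d*t.max()
print(f,e,fish(s,f,.025),fish(s,e,.077))
for p in((.527,.322,.025),(.527,.322,.077),(.527,.322,.051)):print(fishp(s,p))
E
python3 -m crank '{"xyz":[[-3.4,0,0],[-3.4,0,0],[-3.4,0,0],[-3.4,0,0],[-3.4,0,0],[-3.4,0,0],[-3.4,0,0],[-3.4,0,0],[-3.4,0,0],[-3.4,0,0],[0,0,0]],"rot":[[0,0,-0.006],[0,0,0],[0,0,0],[0,0,0],[0,0,0],[0,0,0],[0,0,0],[0,0,0],[0,0,0],[0,0,0],[0,0,0]]}' 0.6
python3 - <<'E'
from workcell import arm, snapshot
import cv2,numpy as np,pickle
s=snapshot("wrist"); cv2.imwrite("pics/w2.png",s["color"][:,:,::-1]); pickle.dump(s,open("w2.pkl","wb"))
E
```

```text
171 [409.15789474 245.11695906] [0.61527683 0.78831112] -12.379398115348268 11.82766562181173 3.7441689727315373
[402.77169153 236.93476413] [416.43518338 254.44083937] [0.52713004 0.32521978 0.025     ] [0.52862095 0.32404228 0.077     ]
[402.46828918 239.95165197]
[414.52974799 256.62187916]
[408.10978212 247.71994468]
clock: 2.9
eef_pos: [0.44, 0.0106, 0.203]
orientation: [0.707, 0.708, -0.001, 0.001]
ft_force: [0.1, 0.8, 0.9]
opening: 0.601
grasp_force: 0.0
```

View pics/w2.png

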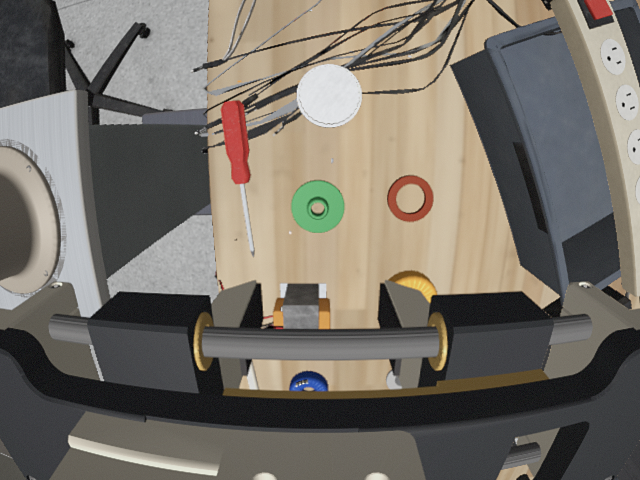

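Wrist view over the seat: green seat centred at about (318,207), ring (410,198), tin (329,95).

```bash
cat >> h.py <<'E'
def blob(s,c,R,hue,smin=90,vmin=40):
    """ellipse of the colour blob round c: centre, axes"""
    c=np.array(c,int);y0,x0=max(c[1]-R,0),max(c[0]-R,0)
    h=cv2.cvtColor(s["color"],cv2.COLOR_RGB2HSV)[y0:c[1]+R,x0:c[0]+R]
    m=cv2.inRange(h,(hue[0],smin,vmin),(hue[1],255,255))
    cs,_=cv2.findContours(m,cv2.RETR_EXTERNAL,cv2.CHAIN_APPROX_NONE)
    k=max(cs,key=cv2.contourArea);e=cv2.fitEllipse(cv2.convexHull(k));return np.array(e[0])+[x0,y0],e[1]
E
python3 - <<'E'
from h import *
from workcell import arm
s=pickle.load(open("w2.pkl","rb"));o=arm.get_obs()
for n,c,h,z in(("seat",(318,207),(50,80),.006),("ring",(410,198),(0,10),.007)):
    uv,ax=blob(s,c,35,h);w=fish(s,uv,z);r=fish(s,uv+[max(ax)/2,0],z)
    print(n,uv,ax,w,"dia",2*np.linalg.norm(r-w),"delta cm (tool x,y)",((w-o["eef_pos"])[[1,0]]*100).round(2))
E
```

```text
seat [317.41267014 206.01902008] (51.5548095703125, 52.06563186645508) [0.43740592 0.01179357 0.006     ] dia 0.054097560306501286 delta cm (tool x,y) [-0.11 -0.25]
ring [409.96011353 198.1939888 ] (45.49814224243164, 46.02780532836914) [0.53453481 0.02122676 0.007     ] dia 0.05102376976503567 delta cm (tool x,y) [0.83 9.46]
```

```bash
python3 -m crank '{"xyz":[[-0.1,-0.25,2],[0,0,3],[0,0,3],[0,0,3],[0,0,3],[0,0,2.5],[0,0,1.5],[0,0,0.9],[0,0,0.5],[0,0,0],[0,0,0]],"rot":[[0,0,0],[0,0,0],[0,0,0],[0,0,0],[0,0,0],[0,0,0],[0,0,0],[0,0,0],[0,0,0],[0,0,0],[0,0,0]]}'
python3 -m crank '{"xyz":[[0,0,0],[0,0,0],[0,0,0],[0,0,0],[0,0,0],[0,0,0],[0,0,0],[0,0,0]],"rot":[[0,0,0],[0,0,0],[0,0,0],[0,0,0],[0,0,0],[0,0,0],[0,0,0],[0,0,0]]}' 0.05 15
```

```text
clock: 3.87
eef_pos: [0.4384, 0.0139, 0.0096]
orientation: [0.705, 0.709, 0.0, 0.0]
ft_force: [0.1, 1.1, 0.1]
opening: 0.601
grasp_force: 0.0
clock: 4.53
eef_pos: [0.4379, 0.0134, 0.009]
orientation: [0.705, 0.709, 0.0, -0.0]
ft_force: [0.5, -0.4, 0.3]
opening: 0.078
grasp_force: 0.0
```

```bash
python3 - <<'E'
from workcell import arm, snapshot
import cv2,numpy as np,pickle
o=arm.get_obs();print(o["opening"],o["grasp_force"],o["eef_pos"])
s=snapshot("wrist"); cv2.imwrite("pics/w3.png",s["color"][150:400,170:470,::-1]); pickle.dump(s,open("w3.pkl","wb"))
E
```

```text
0.07841533173766055 0.0 [0.43793348 0.01337794 0.00901354]
```

View pics/w3.png

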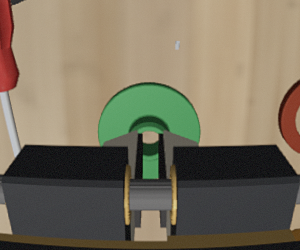

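```bash
python3 - <<'E'
from h import *
from workcell import arm, snapshot
s=pickle.load(open("w3.pkl","rb"))
print(s["T"].round(4))
h=cv2.cvtColor(s["color"],cv2.COLOR_RGB2HSV);m=cv2.inRange(h,(50,90,40),(80,255,255))
for v in range(232,320,6):
    x=np.where(m[v,240:400])[0]+240; print(v,x.min() if len(x) else None,x.max() if len(x) else None)
for p in((.438,.0134,.009),(.438,.0118,.006),(.438,.0398,.006),(.438,.0118,.018),(.41,.0118,.006),(.466,.0118,.006)):print(p,fishp(s,p).round(1))
a=cv2.resize(s["color"][225:320,260:380],(720,570),interpolation=cv2.INTER_CUBIC)[:,:,::-1];cv2.imwrite("pics/w3b.png",a)
E
```

```text
[[ 1.000e+00  4.700e-03  5.000e-04  4.382e-01]
 [ 4.600e-03 -9.583e-01 -2.857e-01  9.090e-02]
 [-9.000e-04  2.857e-01 -9.583e-01  1.908e-01]
 [ 0.000e+00  0.000e+00  0.000e+00  1.000e+00]]
232 None None
238 296 341
244 286 351
250 280 357
256 276 361
262 272 365
268 270 367
274 268 368
280 268 369
286 268 369
292 270 368
298 313 327
304 313 328
310 312 328
316 312 328
(0.438, 0.0134, 0.009) [319.4 282.2]
(0.438, 0.0118, 0.006) [319.4 282.7]
(0.438, 0.0398, 0.006) [319.7 232.7]
(0.438, 0.0118, 0.018) [319.4 292. ]
(0.41, 0.0118, 0.006) [267.9 282.2]
(0.466, 0.0118, 0.006) [371.  282.7]
```

View pics/w3b.png

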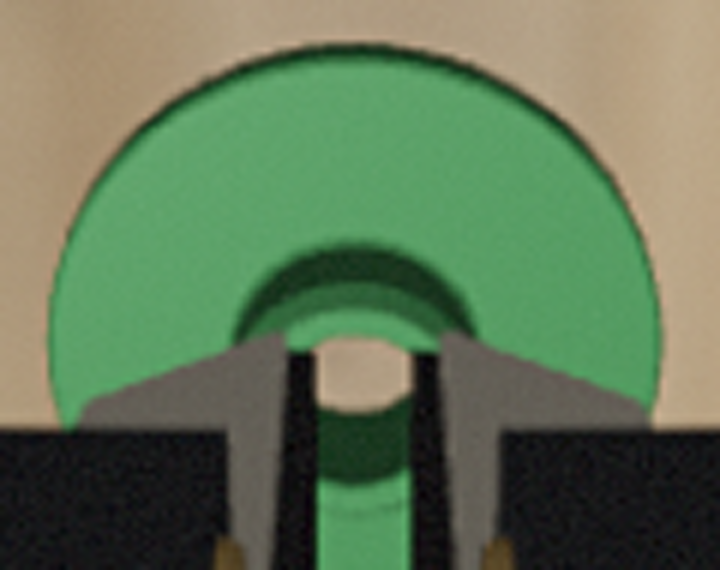

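The close-up shows the pads lying above the boss: bore and chamfer are visible between them, and by scale the finger ends are about 20 mm above the reported TCP. I'll open a little, go down in small guarded steps, and use the force to find the true tip height.

```bash
python3 -m crank '{"xyz":[[0,0,0],[0,0,0],[0,0,0],[0,0,0],[0,0,0.3],[0,0,0.3],[0,0,0.2],[0,0,0]],"rot":[[0,0,0],[0,0,0],[0,0,0],[0,0,0],[0,0,0],[0,0,0],[0,0,0],[0,0,0]]}' 0.4
python3 - <<'E'
from workcell import arm, snapshot
import cv2,numpy as np,pickle
s=snapshot("wrist"); pickle.dump(s,open("w4.pkl","wb"))
a=cv2.resize(s["color"][225:320,250:390],(700,475),interpolation=cv2.INTER_CUBIC)[:,:,::-1];cv2.imwrite("pics/w4.png",a)
E
```

```text
clock: 5.25
eef_pos: [0.4375, 0.0135, 0.0005]
orientation: [0.705, 0.709, -0.0, -0.0]
ft_force: [0.4, -0.4, 1.0]
opening: 0.398
grasp_force: 0.0
```

View pics/w4.png

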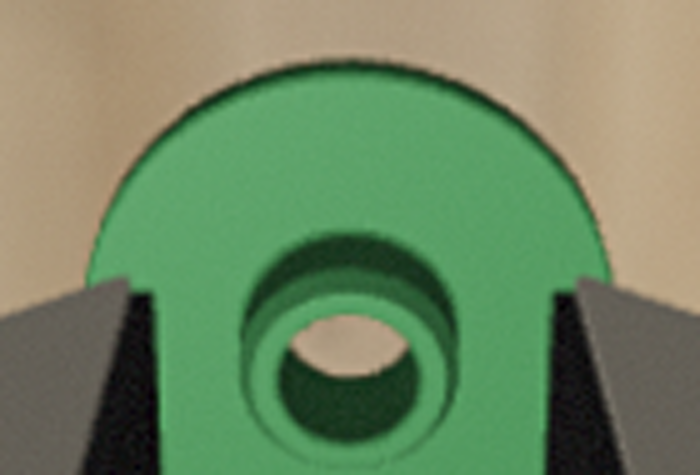

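Still no contact, and the scale again puts the tips about 20 mm above the reported TCP. I'll keep going down with force checks.

```bash
python3 -m crank '{"xyz":[[0,0,0.2],[0,0,0.2],[0,0,0.2],[0,0,0.1],[0,0,0]],"rot":[[0,0,0],[0,0,0],[0,0,0],[0,0,0],[0,0,0]]}'
python3 -m crank '{"xyz":[[0,0,0.1],[0,0,0.1],[0,0,0.1],[0,0,0]],"rot":[[0,0,0],[0,0,0],[0,0,0],[0,0,0]]}'
python3 -m crank '{"xyz":[[0,0,0.1],[0,0,0.1],[0,0,0.1],[0,0,0]],"rot":[[0,0,0],[0,0,0],[0,0,0],[0,0,0]]}'
python3 - <<'E'
from workcell import arm, snapshot
import cv2,numpy as np,pickle
s=snapshot("wrist"); pickle.dump(s,open("w5.pkl","wb"))
a=cv2.resize(s["color"][225:320,250:390],(700,475),interpolation=cv2.INTER_CUBIC)[:,:,::-1];cv2.imwrite("pics/w5.png",a)
print(arm.get_obs()["ft_force"])
E
```

```text
clock: 5.72
eef_pos: [0.4377, 0.0134, -0.0063]
orientation: [0.705, 0.709, -0.0, -0.0]
ft_force: [-0.2, -0.3, -0.6]
opening: 0.401
grasp_force: 0.0
clock: 6.05
eef_pos: [0.4379, 0.0134, -0.0091]
orientation: [0.705, 0.709, -0.0, -0.0]
ft_force: [0.3, 0.1, -0.2]
opening: 0.399
grasp_force: 0.0
clock: 6.38
eef_pos: [0.4378, 0.0134, -0.0122]
orientation: [0.705, 0.709, -0.0, -0.0]
ft_force: [-0.1, 0.1, -0.2]
opening: 0.401
grasp_force: 0.0
[ 0.1692981   0.34697392 -0.24853203]
```

View pics/w5.png

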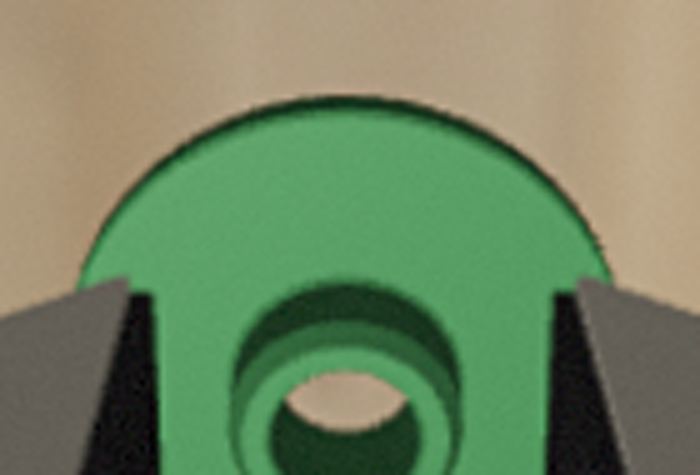

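```bash
python3 -m crank '{"xyz":[[0,0,0],[0,0,0],[0,0,0],[0,0,0],[0,0,0],[0,0,0]],"rot":[[0,0,0],[0,0,0],[0,0,0],[0,0,0],[0,0,0],[0,0,0]]}' 0.05 20
python3 - <<'E'
from h import *
s=pickle.load(open("w5.pkl","rb"))
for z in(.006,.008,.010,.012,.018):print(z,[fish(s,(u,280.8),z).round(4)[:2] for u in(276,366)], [fish(s,(u,283.5),z).round(4)[:2] for u in(281,360)])
E
```

```text
clock: 6.93
eef_pos: [0.4379, 0.0134, -0.012]
orientation: [0.705, 0.709, 0.0, -0.0]
ft_force: [0.4, 0.1, -0.8]
opening: 0.223
grasp_force: 20.0
0.006 [array([0.4171, 0.0217]), array([0.4602, 0.0219])] [array([0.4195, 0.0203]), array([0.4574, 0.0205])]
0.008 [array([0.4173, 0.0226]), array([0.46  , 0.0228])] [array([0.4197, 0.0212]), array([0.4571, 0.0214])]
0.01 [array([0.4176, 0.0234]), array([0.4597, 0.0236])] [array([0.4199, 0.0221]), array([0.4569, 0.0222])]
0.012 [array([0.4179, 0.0242]), array([0.4594, 0.0245])] [array([0.4201, 0.0229]), array([0.4567, 0.0231])]
0.018 [array([0.4186, 0.0268]), array([0.4586, 0.027 ])] [array([0.4208, 0.0255]), array([0.456 , 0.0257])]
```

Gripped: opening 0.22 (about the 22 mm boss), 20 N. The tips are therefore about 22 mm above the reported TCP. All three cameras give the same stud-minus-seat offset, (0.0905, 0.312). Lift and carry.

```bash
python3 -m crank '{"xyz":[[0,0,-1],[0,0,-2.5],[0,0,-2.5],[0,0,-2.5],[0,0,-2],[0,0,-0.7],[0,0,0]],"rot":[[0,0,0],[0,0,0],[0,0,0],[0,0,0],[0,0,0],[0,0,0],[0,0,0]]}'
python3 -m crank '{"xyz":[[1.5,0.4,0],[2.9,0.85,0],[2.9,0.85,0],[2.9,0.85,0],[2.9,0.85,0],[2.9,0.85,0],[2.9,0.85,0],[2.9,0.85,0],[2.9,0.85,0],[2.9,0.85,0],[2.5,0.7,0],[1.1,0.3,0]],"rot":[[0,0,0],[0,0,0],[0,0,0],[0,0,0],[0,0,0],[0,0,0],[0,0,0],[0,0,0],[0,0,0],[0,0,0],[0,0,0],[0,0,0]]}'
python3 -m crank '{"xyz":[[0,0,0],[0,0,0]],"rot":[[0,0,0],[0,0,0]]}'
python3 - <<'E'
from workcell import arm, snapshot
import cv2,numpy as np,pickle
s=snapshot("wrist"); pickle.dump(s,open("w6.pkl","wb"))
a=cv2.resize(s["color"][170:330,220:440],(770,560),interpolation=cv2.INTER_CUBIC)[:,:,::-1];cv2.imwrite("pics/w6.png",a)
print(arm.get_obs()["eef_pos"])
E
```

```text
clock: 7.52
eef_pos: [0.439, 0.0133, 0.1013]
orientation: [0.705, 0.709, 0.001, 0.001]
ft_force: [-0.2, -1.1, -0.5]
opening: 0.223
grasp_force: 20.0
clock: 8.52
eef_pos: [0.5264, 0.3286, 0.0974]
orientation: [0.705, 0.71, -0.001, -0.001]
ft_force: [0.7, -0.3, 0.0]
opening: 0.219
grasp_force: 20.0
clock: 8.68
eef_pos: [0.5258, 0.3256, 0.0977]
orientation: [0.705, 0.709, -0.002, -0.001]
ft_force: [0.3, -0.9, -1.1]
opening: 0.222
grasp_force: 20.0
[0.52591543 0.32495938 0.09818367]
```

View pics/w6.png

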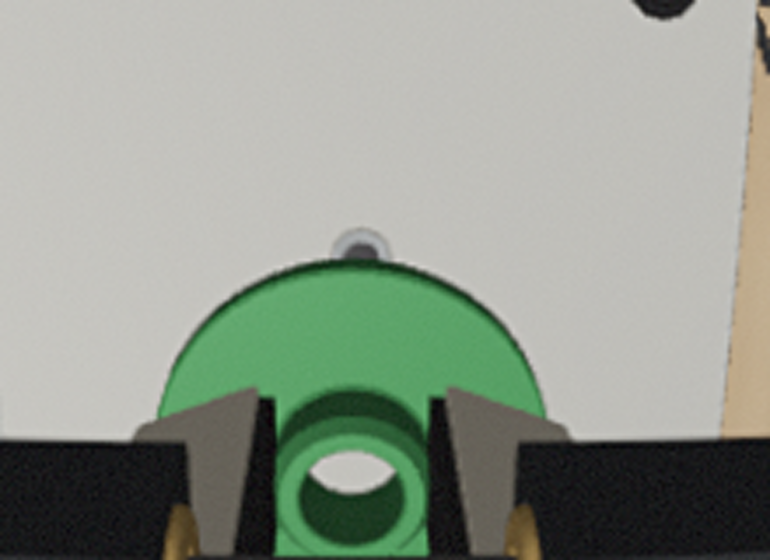

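Seat held level, with the stud foot's pale ring at about (323,243) in full-frame pixels, just above the flange edge, and the flange centre column about 320. I'll fit the held flange numerically.

```bash
cat > fit.py <<'E'
from h import *
from scipy.optimize import least_squares
def fitcircle(s,pts,r,z,x0):
    """centre of a horizontal circle radius r at height z whose edge pixels are pts"""
    W=np.array([fish(s,p,z)[:2] for p in pts])
    f=lambda c:np.hypot(*(W-c).T)-r
    q=least_squares(f,x0,loss="soft_l1",f_scale=.001);return q.x,np.abs(f(q.x)).mean()
def fitcircle_r(s,pts,z,x0,r0):
    W=np.array([fish(s,p,z)[:2] for p in pts])
    q=least_squares(lambda c:np.hypot(*(W-c[:2]).T)-c[2],[*x0,r0],loss="soft_l1",f_scale=.001);return q.x
def edge(s,hue,box,smin=90,vmin=90):
    """top edge pixels of a colour mask in box (u0,u1,v0,v1)"""
    u0,u1,v0,v1=box;h=cv2.cvtColor(s["color"],cv2.COLOR_RGB2HSV)
    m=cv2.inRange(h,(hue[0],smin,vmin),(hue[1],255,255))[v0:v1,u0:u1]>0
    return [(u+u0,np.argmax(m[:,u])+v0-.5) for u in range(u1-u0) if m[:,u].any()],m
E
python3 - <<'E'
from fit import *
s=pickle.load(open("w6.pkl","rb"));T=s["T"]
h=cv2.cvtColor(s["color"],cv2.COLOR_RGB2HSV)
for vm in(60,90,120):
    e,m=edge(s,(50,80),(266,376,230,284),90,vm)
    e=[p for p in e if p[1]>231]
    for z in(.112,.116,.120):
        c,r=fitcircle(s,e,.028,z,(.526,.325));print(vm,z,c.round(4),r.round(5))
    print("free r",fitcircle_r(s,e,.116,(.526,.325),.028).round(4))
print("foot",[fish(s,(323.1,v),.025).round(4)[:2] for v in(240,242,244)],T[:3,3].round(4))
g=cv2.cvtColor(s["color"],cv2.COLOR_RGB2GRAY)[228:252,310:338];print(g[::2])
# predicted pixels of stud axis
for z in(.025,.03,.04):print(fishp(s,(.528,.3243,z)))
E
```

```text
60 0.112 [0.5262 0.3227] 0.00015
60 0.116 [0.5262 0.3239] 0.00017
60 0.12 [0.5263 0.325 ] 0.00022
free r [0.5262 0.3245 0.0274]
90 0.112 [0.5262 0.3224] 0.00014
90 0.116 [0.5263 0.3235] 0.00012
90 0.12 [0.5263 0.3247] 0.00016
free r [0.5262 0.3239 0.0277]
120 0.112 [0.5262 0.322 ] 0.00013
120 0.116 [0.5262 0.3231] 0.00014
120 0.12 [0.5262 0.3243] 0.00019
free r [0.5262 0.3236 0.0276]
foot [array([0.528 , 0.3272]), array([0.5281, 0.3257]), array([0.5281, 0.3242])] [0.5265 0.4035 0.2793]
[[194 193 192 194 192 193 193 193 193 193 193 192 192 192 193 194 192 194
  192 192 192 192 193 193 192 191 192 192]
 [195 194 193 193 192 193 191 191 193 193 193 192 193 192 193 194 192 192
  193 192 192 191 193 193 192 192 192 192]
 [193 193 195 193 193 193 192 194 193 193 193 192 191 192 193 193 194 192
  192 191 192 192 192 191 193 190 193 192]
 [194 193 194 191 193 193 193 193 193 194 194 193 191 185 193 193 194 194
  193 193 193 191 192 193 191 193 192 191]
 [193 192 193 191 193 194 194 183 170 159 159 162 162 164 166 160 156 157
  177 190 193 194 192 191 191 192 192 192]
 [193 193 194 194 194 18
[... 177 characters left out ...]
164 179 192 192 193 192 192 192]
 [196 196 199 198 176 172 170 154 117  84  79  80  79  77  76  73  67  84
  161 177 164 167 186 194 194 192 192 193]
 [139 130 103 102  67  64  66  55  51  47  47  47  46  42  48  45  42  49
   82 112 137 148 174 198 196 194 196 198]
 [ 39  34  45  42  54  57  58  57  68  69  71  69  59  56  57  57  58  50
   40  37  43  33  40  36  44  57  81  98]
 [ 98 106 118 118 118 125 126 126 128 130 134 132 127 124 124 127 126 117
  108 105 105  99  90  89  86  77  68  55]
 [142 142 140 139 141 140 139 139 139 139 140 139 141 139 140 138 139 138
  137 136 140 139 138 133 131 128 127 117]]
[323.0074302 243.9089582]
[323.03165089 246.02032871]
[323.0826352  250.48240867]
```

Stud (0.5281, 0.3238) and held seat (0.5262, 0.3235), so I shift +1.9 mm in x and lower it.

```bash
python3 -m crank '{"xyz":[[0.03,0.19,0],[0,0,1.5],[0,0,1.2],[0,0,0.8],[0,0,0.8],[0,0,0.8],[0,0,0]],"rot":[[0,0,0],[0,0,0],[0,0,0],[0,0,0],[0,0,0],[0,0,0],[0,0,0]]}'
python3 -m crank '{"xyz":[[0,0,1],[0,0,1],[0,0,0.6],[0,0,0.3],[0,0,0.2],[0,0,0]],"rot":[[0,0,0],[0,0,0],[0,0,0],[0,0,0],[0,0,0],[0,0,0]]}'
```

```text
clock: 9.32
eef_pos: [0.528, 0.3254, 0.0474]
orientation: [0.706, 0.709, -0.001, -0.0]
ft_force: [0.3, -0.0, -0.5]
opening: 0.217
grasp_force: 20.0
clock: 9.82
eef_pos: [0.5286, 0.3261, 0.0176]
orientation: [0.705, 0.709, -0.0, -0.0]
ft_force: [0.2, -0.2, 0.5]
opening: 0.219
grasp_force: 20.0
```

```bash
python3 -m crank '{"xyz":[[0,0,0.1],[0,0,0.1],[0,0,0.1],[0,0,0.1],[0,0,0]],"rot":[[0,0,0],[0,0,0],[0,0,0],[0,0,0],[0,0,0]]}'
python3 -m crank '{"xyz":[[0,0,0.1],[0,0,0]],"rot":[[0,0,0],[0,0,0]]}'
```

```text
clock: 10.23
eef_pos: [0.5287, 0.3261, 0.014]
orientation: [0.705, 0.709, 0.0, -0.0]
ft_force: [-0.7, 0.2, -1.8]
opening: 0.222
grasp_force: 20.0
clock: 10.4
eef_pos: [0.5289, 0.3262, 0.0131]
orientation: [0.705, 0.709, 0.0, 0.0]
ft_force: [0.4, 0.8, -1.0]
opening: 0.217
grasp_force: 20.0
```

```bash
python3 -m crank '{"xyz":[[0,0,0.1],[0,0,0]],"rot":[[0,0,0],[0,0,0]]}'
python3 -m crank '{"xyz":[[0,0,0],[0,0,0],[0,0,0],[0,0,0]],"rot":[[0,0,0],[0,0,0],[0,0,0],[0,0,0]]}' 0.5
python3 -m crank '{"xyz":[[0,0,-1],[0,0,-2],[0,0,-3],[0,0,-3],[0,0,-3],[0,0,-3],[0,0,-2],[0,0,-1],[0,0,0],[0,0,0]],"rot":[[0,0,0],[0,0,0],[0,0,0],[0,0,0],[0,0,0],[0,0,0],[0,0,0],[0,0,0],[0,0,0],[0,0,0]]}' 1
python3 - <<'E'
from fit import *
from workcell import arm, snapshot
s=snapshot("wrist"); pickle.dump(s,open("w7.pkl","wb"))
print(arm.get_obs()["eef_pos"])
c,ax=blob(s,fishp(s,(.528,.324,.03)),40,(50,80),90,90);print(c,ax,fish(s,c,.031),"stud foot exp",fishp(s,(.5281,.3238,.031)))
cv2.imwrite("pics/w7.png",cv2.resize(s["color"][140:300,220:440],(770,560),interpolation=cv2.INTER_CUBIC)[:,:,::-1])
E
```

```text
clock: 10.57
eef_pos: [0.5289, 0.3263, 0.013]
orientation: [0.705, 0.709, 0.0, 0.0]
ft_force: [-1.1, -0.6, 5.2]
opening: 0.222
grasp_force: 20.0
clock: 10.9
eef_pos: [0.5287, 0.3262, 0.0119]
orientation: [0.705, 0.709, -0.0, -0.0]
ft_force: [-0.8, 0.3, -0.7]
opening: 0.458
grasp_force: 0.0
clock: 11.73
eef_pos: [0.5285, 0.326, 0.1916]
orientation: [0.705, 0.709, -0.0, -0.0]
ft_force: [-0.3, 0.6, -0.2]
opening: 1.002
grasp_force: 0.0
[0.52804008 0.32577909 0.19054775]
[320.4955368  216.42507553] (56.425296783447266, 57.22709655761719) [0.52910448 0.32476594 0.031     ] stud foot exp [319.42791934 217.41503759]
```

View pics/w7.png

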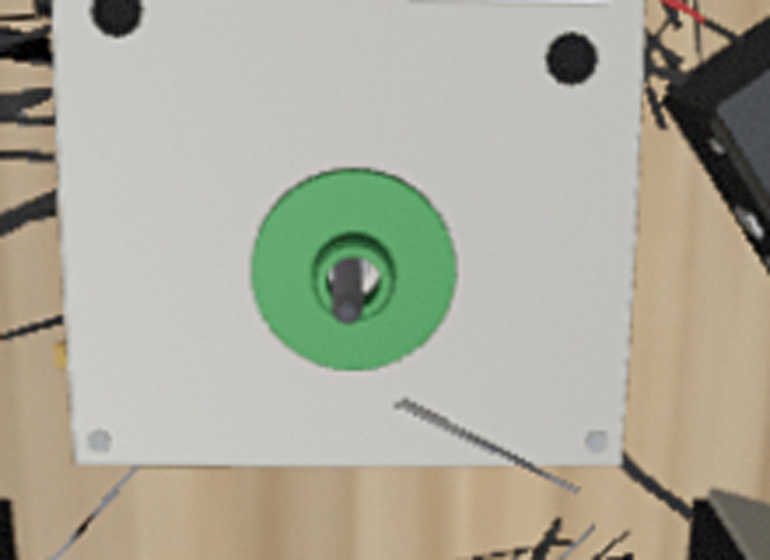

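Seat flat on the plate, stud up through the bore; the seat is about 1.5 mm to +x of the stud, within its clearance. Now the toroid.

```bash
python3 -m crank '{"xyz":[[-2,0.1,0],[-3.6,0.1,0],[-3.6,0.1,0],[-3.6,0.1,0],[-3.6,0.1,0],[-3.6,0.1,0],[-3.6,0.1,0],[-3.6,0.1,0],[-3.6,0.1,0],[-3.6,0.1,0],[-3.6,0.1,0],[-3.6,0.1,0]],"rot":[[0,0,0.003],[0,0,0],[0,0,0],[0,0,0],[0,0,0],[0,0,0],[0,0,0],[0,0,0],[0,0,0],[0,0,0],[0,0,0],[0,0,0]]}'
python3 -m crank '{"xyz":[[0,0,0],[0,0,0]],"rot":[[0,0,0],[0,0,0]]}'
python3 - <<'E'
from fit import *
from workcell import arm, snapshot
s=snapshot("wrist"); pickle.dump(s,open("w8.pkl","wb"));o=arm.get_obs();print(o["eef_pos"],o["orientation"])
h=cv2.cvtColor(s["color"],cv2.COLOR_RGB2HSV)
c0=fishp(s,(.54,-.091,.013));print(c0,h[int(c0[1])-20,int(c0[0])],h[int(c0[1]),int(c0[0])-24])
c,ax=blob(s,c0,50,(12,32),160,60);print("toroid",c,ax)
for z in(.010,.013,.016):
    w=fish(s,c,z);print(z,w,2*np.linalg.norm(fish(s,c+[ax[1]/2,0],z)-w),((w-o["eef_pos"]+[0,.0014,0])[[1,0]]*100).round(2))
E
```

```text
clock: 12.78
eef_pos: [0.5404, -0.0913, 0.19]
orientation: [0.706, 0.708, -0.001, -0.002]
ft_force: [1.0, 0.3, -0.4]
opening: 1.0
grasp_force: 0.0
clock: 12.95
eef_pos: [0.5406, -0.0913, 0.19]
orientation: [0.708, 0.706, -0.001, -0.002]
ft_force: [1.0, 0.7, -1.2]
opening: 1.001
grasp_force: 0.0
[ 0.54074253 -0.08993282  0.190252  ] [ 7.07040958e-01  7.07170296e-01 -6.02299355e-04 -1.70121097e-03]
[319.83204126 211.41327465] [ 23 146 217] [ 24 134 217]
toroid [319.49345398 215.02686691] (36.649898529052734, 37.092464447021484)
0.01 [ 0.53963736 -0.09533093  0.01      ] 0.037003082633130756 [-0.4  -0.11]
0.013 [ 0.53965725 -0.09465676  0.013     ] 0.03669626431402952 [-0.33 -0.11]
0.016 [ 0.53967714 -0.09398259  0.016     ] 0.03638944599492827 [-0.26 -0.11]
```

```bash
python3 - <<'E'
from fit import *
from workcell import arm
s=pickle.load(open("w8.pkl","rb"));o=arm.get_obs();print(o["eef_pos"])
h=cv2.cvtColor(s["color"],cv2.COLOR_RGB2HSV);print(h[170,280],h[250,350])
for sm in(115,125,135):
    c,ax=blob(s,(320,213),50,(12,34),sm,60)
    for z in(.012,.015):
        w=fish(s,c,z);print(sm,c,ax,z,w.round(4),2*np.linalg.norm(fish(s,c+[ax[1]/2,0],z)-w),((w-o["eef_pos"]+[0,.0014,0])[[1,0]]*100).round(2))
E
```

```text
[ 0.54074253 -0.08993282  0.190252  ]
[ 18  65 180] [ 19  54 190]
115 [319.83957672 212.73203278] (64.80204772949219, 65.50074005126953) 0.012 [ 0.54   -0.0926  0.012 ] 0.06498494230151378 [-0.12 -0.07]
115 [319.83957672 212.73203278] (64.80204772949219, 65.50074005126953) 0.015 [ 0.54   -0.0919  0.015 ] 0.06444311177393959 [-0.06 -0.07]
125 [319.87969208 212.62665558] (64.57673645019531, 65.11869049072266) 0.012 [ 0.54   -0.0924  0.012 ] 0.06460023662177658 [-0.11 -0.07]
125 [319.87969208 212.62665558] (64.57673645019531, 65.11869049072266) 0.015 [ 0.5401 -0.0918  0.015 ] 0.06406161368774674 [-0.05 -0.07]
135 [319.87665939 212.6155014 ] (64.36022186279297, 64.96821594238281) 0.012 [ 0.54   -0.0924  0.012 ] 0.06444976815701273 [-0.11 -0.07]
135 [319.87665939 212.6155014 ] (64.36022186279297, 64.96821594238281) 0.015 [ 0.5401 -0.0918  0.015 ] 0.06391239979680842 [-0.04 -0.07]
```

```bash
python3 -m crank '{"xyz":[[-0.08,-0.07,2],[0,0,3],[0,0,3],[0,0,3],[0,0,3],[0,0,2.5],[0,0,1.5],[0,0,0.8],[0,0,0.4],[0,0,0.3],[0,0,0]],"rot":[[0,0,0],[0,0,0],[0,0,0],[0,0,0],[0,0,0],[0,0,0],[0,0,0],[0,0,0],[0,0,0],[0,0,0],[0,0,0]]}'
python3 -m crank '{"xyz":[[0,0,0.4],[0,0,0.2],[0,0,0.1],[0,0,0]],"rot":[[0,0,0],[0,0,0],[0,0,0],[0,0,0]]}'
python3 -m crank '{"xyz":[[0,0,0],[0,0,0],[0,0,0],[0,0,0],[0,0,0],[0,0,0],[0,0,0],[0,0,0]],"rot":[[0,0,0],[0,0,0],[0,0,0],[0,0,0],[0,0,0],[0,0,0],[0,0,0],[0,0,0]]}' 0.4 40
```

```text
clock: 13.92
eef_pos: [0.5413, -0.0901, -0.0028]
orientation: [0.706, 0.708, 0.0, 0.0]
ft_force: [0.4, -0.3, 1.2]
opening: 1.0
grasp_force: 0.0
clock: 14.25
eef_pos: [0.541, -0.0907, -0.0098]
orientation: [0.706, 0.708, 0.0, 0.0]
ft_force: [0.4, -0.5, -0.2]
opening: 0.997
grasp_force: 0.0
clock: 14.92
eef_pos: [0.5406, -0.0906, -0.01]
orientation: [0.706, 0.708, -0.0, -0.0]
ft_force: [-2.3, -1.0, 2.6]
opening: 0.686
grasp_force: 40.0
```

The opening fits the 64 mm toroid; I'll regrip 5 mm lower to get well past its widest part.

```bash
python3 -m crank '{"xyz":[[0,0,0],[0,0,0],[0,0,0],[0,0,0.2],[0,0,0.2],[0,0,0.1],[0,0,0]],"rot":[[0,0,0],[0,0,0],[0,0,0],[0,0,0],[0,0,0],[0,0,0],[0,0,0]]}' 0.9
python3 -m crank '{"xyz":[[0,0,0],[0,0,0],[0,0,0],[0,0,0],[0,0,0],[0,0,0]],"rot":[[0,0,0],[0,0,0],[0,0,0],[0,0,0],[0,0,0],[0,0,0]]}' 0.4 45
python3 -m crank '{"xyz":[[0,0,-1],[0,0,-2.5],[0,0,-2.5],[0,0,-2.5],[0,0,-2.5],[0,0,-2.5],[0,0,-1],[0,0,0],[0,0,0]],"rot":[[0,0,0],[0,0,0],[0,0,0],[0,0,0],[0,0,0],[0,0,0],[0,0,0],[0,0,0],[0,0,0]]}'
```

```text
clock: 15.5
eef_pos: [0.5408, -0.0905, -0.0154]
orientation: [0.706, 0.708, -0.0, -0.0]
ft_force: [-0.0, -0.3, 0.3]
opening: 0.901
grasp_force: 0.0
clock: 16.0
eef_pos: [0.5409, -0.0906, -0.015]
orientation: [0.706, 0.708, 0.0, -0.0]
ft_force: [0.2, 0.6, 1.0]
opening: 0.69
grasp_force: 45.0
clock: 16.75
eef_pos: [0.5404, -0.0905, 0.1294]
orientation: [0.706, 0.708, -0.0, -0.0]
ft_force: [-0.9, 0.2, -6.2]
opening: 0.691
grasp_force: 45.0
```

Lifted (about 6 N). Carry it to the pose where the seat was released, then measure the held toroid against the boss.

```bash
python3 -m crank '{"xyz":[[1.7,-0.05,0],[3.3,-0.1,0],[3.7,-0.1,0],[3.7,-0.1,0],[3.7,-0.1,0],[3.7,-0.1,0],[3.7,-0.1,0],[3.7,-0.1,0],[3.7,-0.1,0],[3.7,-0.1,0],[3.6,-0.1,0],[3.2,-0.1,0]],"rot":[[0,0,0],[0,0,0],[0,0,0],[0,0,0],[0,0,0],[0,0,0],[0,0,0],[0,0,0],[0,0,0],[0,0,0],[0,0,0],[0,0,0]]}'
python3 -m crank '{"xyz":[[0,0,0],[0,0,0],[0,0,0],[0,0,0]],"rot":[[0,0,0],[0,0,0],[0,0,0],[0,0,0]]}'
python3 - <<'E'
from fit import *
from workcell import arm, snapshot
s=snapshot("wrist"); pickle.dump(s,open("w9.pkl","wb"));o=arm.get_obs();print(o["eef_pos"],o["orientation"])
h=cv2.cvtColor(s["color"],cv2.COLOR_RGB2HSV);m=cv2.inRange(h,(12,115,60),(34,255,255))
for v in range(200,340,6):
    x=np.where(m[v,220:420])[0]+220
    g=np.where(cv2.inRange(h,(50,90,60),(80,255,255))[v,220:420])[0]+220
    print(v,(x.min(),x.max(),len(x)) if len(x) else "",(g.min(),g.max()) if len(g) else "")
E
```

```text
clock: 17.75
eef_pos: [0.5268, 0.3252, 0.1271]
orientation: [0.706, 0.708, -0.002, -0.001]
ft_force: [0.5, 0.1, -5.4]
opening: 0.695
grasp_force: 45.0
clock: 18.08
eef_pos: [0.5282, 0.3219, 0.1286]
orientation: [0.707, 0.707, -0.001, -0.0]
ft_force: [0.2, -0.3, -5.2]
opening: 0.69
grasp_force: 45.0
[0.52852154 0.32191015 0.12912406] [ 7.06957879e-01  7.07255046e-01 -8.95260550e-04 -2.33608217e-04]
200  (np.int64(304), np.int64(339))
206  (np.int64(296), np.int64(347))
212  (np.int64(292), np.int64(351))
218  (np.int64(289), np.int64(354))
224  (np.int64(287), np.int64(355))
230  (np.int64(286), np.int64(356))
236  (np.int64(287), np.int64(355))
242 (np.int64(295), np.int64(344), 50) (np.int64(289), np.int64(353))
248 (np.int64(285), np.int64(356), 72) 
254 (np.int64(221), np.int64(363), 89) 
260 (np.int64(221), np.int64(370), 104) 
266 (np.int64(266), np.int64(375), 110) 
272 (np.int64(262), np.int64(378), 117) 
278 (np.int64(259), np.int64(381), 123) 
284 (np.int64(257), np.int64(384), 128) 
290 (np.int64(254), np.int64(387), 101) 
296 (np.int64(251), np.int64(389), 92) 
302 (np.int64(250), np.int64(390), 84) 
308 (np.int64(249), np.int64(391), 86) 
314 (np.int64(249), np.int64(391), 94) 
320 (np.int64(250), np.int64(391), 103) 
326 (np.int64(251), np.int64(389), 139) 
332  
338
```

```bash
python3 - <<'E'
from fit import *
s=pickle.load(open("w9.pkl","rb"));h=cv2.cvtColor(s["color"],cv2.COLOR_RGB2HSV)
g=cv2.inRange(h,(50,90,90),(80,255,255));a=cv2.inRange(h,(12,115,60),(34,255,255))
G=[];A=[]
for v in range(196,234):
    x=np.where(g[v,250:400])[0]+250
    if len(x)>20:G+=[(x.min()-.5,v),(x.max()+.5,v)]
for v in range(246,325,2):
    x=np.where(a[v,235:405])[0]+235;A+=[(x.min()-.5,v),(x.max()+.5,v)]
print("seat",fitcircle(s,G,.028,.031,(.529,.325)),fitcircle_r(s,G,.031,(.529,.325),.028))
for z in(.154,.158,.162):print("tor",z,fitcircle(s,A,.032,z,(.529,.324)),fitcircle_r(s,A,z,(.529,.324),.032))
E
```

```text
seat (array([0.52923817, 0.32341755]), np.float64(0.0003387687172432435)) [0.52925112 0.32431964 0.02741377]
tor 0.154 (array([0.52868316, 0.32068932]), np.float64(0.001071413037494195)) [0.52863986 0.3178252  0.03386476]
tor 0.158 (array([0.5286629 , 0.32146674]), np.float64(0.0007882548148381423)) [0.52865364 0.31992558 0.03299711]
tor 0.162 (array([0.52866633, 0.32222534]), np.float64(0.0006084761632155252)) [0.52866741 0.32202581 0.03212951]
```

```bash
python3 -m crank '{"xyz":[[0.37,0.05,0],[0,0,2],[0,0,2.5],[0,0,2.3],[0,0,1.5],[0,0,0.8],[0,0,0.4],[0,0,0],[0,0,0]],"rot":[[0,0,0],[0,0,0],[0,0,0],[0,0,0],[0,0,0],[0,0,0],[0,0,0],[0,0,0],[0,0,0]]}'
python3 - <<'E'
from workcell import arm
o=arm.get_obs();print(o["eef_pos"])
E
```

```text
clock: 18.88
eef_pos: [0.5299, 0.3272, 0.036]
orientation: [0.707, 0.708, 0.001, 0.0]
ft_force: [-0.0, -0.1, -4.8]
opening: 0.69
grasp_force: 45.0
[0.5299398  0.32720945 0.03604859]
```

```bash
python3 -m crank '{"xyz":[[-0.1,-0.1,0],[0,0,0.2],[0,0,0.2],[0,0,0.2],[0,0,0.1],[0,0,0]],"rot":[[0,0,0],[0,0,0],[0,0,0],[0,0,0],[0,0,0],[0,0,0]]}'
python3 -m crank '{"xyz":[[0,0,0.15],[0,0,0.15],[0,0,0.1],[0,0,0]],"rot":[[0,0,0],[0,0,0],[0,0,0],[0,0,0]]}'
```

```text
clock: 19.38
eef_pos: [0.5279, 0.326, 0.0277]
orientation: [0.706, 0.708, -0.0, -0.0]
ft_force: [0.2, 0.4, -5.1]
opening: 0.691
grasp_force: 45.0
clock: 19.72
eef_pos: [0.5279, 0.326, 0.0237]
orientation: [0.706, 0.708, -0.0, -0.0]
ft_force: [0.0, -0.8, -6.1]
opening: 0.69
grasp_force: 45.0
```

```bash
python3 -m crank '{"xyz":[[0,0,0.15],[0,0,0.15],[0,0,0.15],[0,0,0.15],[0,0,0]],"rot":[[0,0,0],[0,0,0],[0,0,0],[0,0,0],[0,0,0]]}'
python3 -m crank '{"xyz":[[0,0,0.1],[0,0,0.1],[0,0,0]],"rot":[[0,0,0],[0,0,0],[0,0,0]]}'
```

```text
clock: 20.13
eef_pos: [0.5279, 0.3259, 0.0176]
orientation: [0.706, 0.708, -0.0, -0.0]
ft_force: [0.4, 0.3, -5.7]
opening: 0.691
grasp_force: 45.0
clock: 20.38
eef_pos: [0.5282, 0.3261, 0.0161]
orientation: [0.706, 0.708, 0.0, 0.0]
ft_force: [0.1, 0.5, -5.6]
opening: 0.69
grasp_force: 45.0
```

```bash
python3 -m crank '{"xyz":[[0,0,0.1],[0,0,0.05],[0,0,0]],"rot":[[0,0,0],[0,0,0],[0,0,0]]}'
python3 -m crank '{"xyz":[[0,0,0],[0,0,0],[0,0,0],[0,0,0]],"rot":[[0,0,0],[0,0,0],[0,0,0],[0,0,0]]}' 0.95
python3 -m crank '{"xyz":[[0,0,-1],[0,0,-2],[0,0,-3],[0,0,-3],[0,0,-3],[0,0,-3],[0,0,-2],[0,0,-1],[0,0,0],[0,0,0],[0,0,0]],"rot":[[0,0,0],[0,0,0],[0,0,0],[0,0,0],[0,0,0],[0,0,0],[0,0,0],[0,0,0],[0,0,0],[0,0,0],[0,0,0]]}'
python3 - <<'E'
from fit import *
from workcell import arm, snapshot
s=snapshot("wrist"); pickle.dump(s,open("w10.pkl","wb"));print(arm.get_obs()["eef_pos"])
c,ax=blob(s,fishp(s,(.529,.324,.045)),55,(12,34),115,60);print(c,ax)
for z in(.043,.046):w=fish(s,c,z);print(w,2*np.linalg.norm(fish(s,c+[ax[1]/2,0],z)-w))
h=cv2.cvtColor(s["color"],cv2.COLOR_RGB2HSV);print("green px",np.count_nonzero(cv2.inRange(h,(50,90,60),(80,255,255))[150:280,250:400]))
cv2.imwrite("pics/w10.png",cv2.resize(s["color"][140:300,220:440],(770,560),interpolation=cv2.INTER_CUBIC)[:,:,::-1])
E
```

```text
clock: 20.63
eef_pos: [0.5283, 0.3262, 0.016]
orientation: [0.706, 0.708, 0.0, 0.0]
ft_force: [-2.6, -2.4, 5.2]
opening: 0.689
grasp_force: 45.0
clock: 20.97
eef_pos: [0.5286, 0.3262, 0.0148]
orientation: [0.706, 0.708, 0.001, 0.0]
ft_force: [0.3, 0.3, -0.3]
opening: 0.925
grasp_force: 0.0
clock: 21.88
eef_pos: [0.5273, 0.3256, 0.1927]
orientation: [0.706, 0.708, -0.001, -0.001]
ft_force: [-1.4, 0.6, -0.1]
opening: 0.95
grasp_force: 0.0
[0.52725854 0.32562844 0.1925208 ]
[321.5620079 219.026371 ] (69.34477996826172, 70.00798797607422)
[0.52850665 0.32428761 0.043     ] 0.06432967994633215
[0.5285046  0.32500402 0.046     ] 0.06374728679519312
green px 379
```

Toroid seated: contact at exactly the right height, its centre within 0.7 mm of the seat's. Now the ring: I turn the tool 90° there so the gripper body stays clear of the tote.

```bash
python3 -m crank '{"xyz":[[-1.5,0.05,0],[-3.1,0.07,0],[-3.1,0.07,0],[-3.1,0.07,0],[-3.1,0.07,0],[-3.1,0.07,0],[-3.1,0.07,0],[-3.1,0.07,0],[-3.1,0.07,0],[-3.1,0.05,0],[-1,0.03,0]],"rot":[[0,0,0],[0,0,0],[0,0,0],[0,0,0],[0,0,0],[0,0,0],[0,0,0],[0,0,0],[0,0,0],[0,0,0],[0,0,0]]}' 0.75
python3 -m crank '{"xyz":[[0,0,0],[0,0,0],[0,0,0],[0,0,0],[0,0,0],[0,0,0],[0,0,0]],"rot":[[0,0,-0.1208],[0,0,-0.1208],[0,0,-0.1208],[0,0,-0.1208],[0,0,-0.1208],[0,0,-0.1208],[0,0,-0.1208]]}'
python3 -m crank '{"xyz":[[0,0,0],[0,0,0],[0,0,0],[0,0,0],[0,0,0],[0,0,0],[0,0,0],[0,0,0]],"rot":[[0,0,-0.1208],[0,0,-0.1208],[0,0,-0.1208],[0,0,-0.1208],[0,0,-0.1208],[0,0,-0.1208],[0,0,0],[0,0,0]]}'
python3 - <<'E'
from fit import *
from workcell import arm, snapshot
s=snapshot("wrist"); pickle.dump(s,open("w11.pkl","wb"));o=arm.get_obs();print(o["eef_pos"],o["orientation"])
c,ax=blob(s,fishp(s,(.5345,.0212,.007)),40,(0,10),90,40);w=fish(s,c,.007);print(c,ax,w,2*np.linalg.norm(fish(s,c+[ax[1]/2,0],.007)-w))
from scipy.spatial.transform import Rotation as R
print(R.from_quat(o["orientation"]).as_matrix().round(3))
E
```

```text
clock: 22.85
eef_pos: [0.5348, 0.0177, 0.1935]
orientation: [0.708, 0.707, -0.001, -0.0]
ft_force: [1.4, -0.2, 0.0]
opening: 0.749
grasp_force: 0.0
clock: 23.43
eef_pos: [0.5349, 0.0221, 0.1936]
orientation: [0.351, 0.936, -0.0, -0.001]
ft_force: [0.3, -0.2, -0.2]
opening: 0.752
grasp_force: 0.0
clock: 24.1
eef_pos: [0.5351, 0.022, 0.1939]
orientation: [0.001, 1.0, 0.0, -0.001]
ft_force: [0.0, -0.4, 0.8]
opening: 0.75
grasp_force: 0.0
[0.53525664 0.02203863 0.19403222] [ 1.15481436e-03  9.99999210e-01  1.06158682e-04 -4.85227776e-04]
[318.45565414 208.81217194] (47.985984802246094, 48.393253326416016) [0.53477221 0.02067186 0.007     ] 0.04902368681705016
[[-1.     0.002 -0.001]
 [ 0.002  1.     0.   ]
 [ 0.001  0.    -1.   ]]
```

Ring at (0.5348, 0.0207). Descend with guarded last steps, which also calibrate the tip height on the bench.

```bash
python3 -m crank '{"xyz":[[0.05,-0.13,2],[0,0,3],[0,0,3],[0,0,3],[0,0,3],[0,0,2.7],[0,0,2],[0,0,1],[0,0,0.6],[0,0,0.4],[0,0,0.2],[0,0,0]],"rot":[[0,0,0],[0,0,0],[0,0,0],[0,0,0],[0,0,0],[0,0,0],[0,0,0],[0,0,0],[0,0,0],[0,0,0],[0,0,0],[0,0,0]]}'
python3 -m crank '{"xyz":[[0,0,0.1],[0,0,0.05],[0,0,0]],"rot":[[0,0,0],[0,0,0],[0,0,0]]}'
python3 -m crank '{"xyz":[[0,0,0.1],[0,0,0]],"rot":[[0,0,0],[0,0,0]]}'
```

```text
clock: 25.15
eef_pos: [0.5357, 0.0207, -0.0138]
orientation: [-0.001, 1.0, -0.0, 0.001]
ft_force: [1.1, 0.1, -0.2]
opening: 0.746
grasp_force: 0.0
clock: 25.4
eef_pos: [0.5355, 0.0208, -0.0154]
orientation: [-0.001, 1.0, -0.0, 0.001]
ft_force: [-0.2, -0.0, -0.1]
opening: 0.748
grasp_force: 0.0
clock: 25.57
eef_pos: [0.5352, 0.0208, -0.0169]
orientation: [-0.001, 1.0, 0.0, 0.0]
ft_force: [0.7, 0.4, -1.0]
opening: 0.748
grasp_force: 0.0
```

```bash
python3 -m crank '{"xyz":[[0,0,0.1],[0,0,0]],"rot":[[0,0,0],[0,0,0]]}'
python3 -m crank '{"xyz":[[0,0,0.1],[0,0,0]],"rot":[[0,0,0],[0,0,0]]}'
python3 -m crank '{"xyz":[[0,0,0.1],[0,0,0]],"rot":[[0,0,0],[0,0,0]]}'
```

```text
clock: 25.73
eef_pos: [0.5351, 0.0208, -0.0181]
orientation: [-0.001, 1.0, 0.0, -0.0]
ft_force: [-0.2, -0.5, -0.1]
opening: 0.748
grasp_force: 0.0
clock: 25.9
eef_pos: [0.535, 0.0208, -0.0192]
orientation: [-0.001, 1.0, 0.0, -0.0]
ft_force: [-0.3, 0.1, -1.1]
opening: 0.746
grasp_force: 0.0
clock: 26.07
eef_pos: [0.535, 0.0208, -0.0202]
orientation: [-0.001, 1.0, 0.0, -0.0]
ft_force: [-0.7, -0.1, -0.2]
opening: 0.752
grasp_force: 0.0
```

```bash
python3 -m crank '{"xyz":[[0,0,0.1],[0,0,0]],"rot":[[0,0,0],[0,0,0]]}'
python3 -m crank '{"xyz":[[0,0,0.1],[0,0,0]],"rot":[[0,0,0],[0,0,0]]}'
```

```text
clock: 26.23
eef_pos: [0.5351, 0.0208, -0.0211]
orientation: [-0.001, 1.0, 0.0, -0.0]
ft_force: [0.2, -0.0, 0.1]
opening: 0.753
grasp_force: 0.0
clock: 26.4
eef_pos: [0.5351, 0.0208, -0.0222]
orientation: [-0.001, 1.0, 0.0, -0.0]
ft_force: [0.1, -0.4, 0.7]
opening: 0.747
grasp_force: 0.0
```

```bash
python3 -m crank '{"xyz":[[0,0,0],[0,0,0],[0,0,0],[0,0,0],[0,0,0],[0,0,0],[0,0,0]],"rot":[[0,0,0],[0,0,0],[0,0,0],[0,0,0],[0,0,0],[0,0,0],[0,0,0]]}' 0.3 15
python3 -m crank '{"xyz":[[0,0,-1],[0,0,-2],[0,0,-2.5],[0,0,-2.5],[0,0,-2.5],[0,0,-2.5],[0,0,-1],[0,0,-0.5],[0,0,0],[0,0,0]],"rot":[[0,0,0],[0,0,0],[0,0,0],[0,0,0],[0,0,0],[0,0,0],[0,0,0],[0,0,0],[0,0,0],[0,0,0]]}'
```

```text
clock: 26.98
eef_pos: [0.5351, 0.0208, -0.022]
orientation: [-0.001, 1.0, 0.0, 0.0]
ft_force: [0.1, 0.5, 0.1]
opening: 0.537
grasp_force: 15.0
clock: 27.82
eef_pos: [0.5344, 0.0208, 0.122]
orientation: [-0.001, 1.0, 0.0, -0.001]
ft_force: [0.4, 0.5, -1.4]
opening: 0.545
grasp_force: 15.0
```

Ring held (opening 0.54 = 50 mm). Turn back and carry to the stud.

```bash
python3 -m crank '{"xyz":[[0,0,0],[0,0,0],[0,0,0],[0,0,0],[0,0,0],[0,0,0],[0,0,0]],"rot":[[0,0,0.1208],[0,0,0.1208],[0,0,0.1208],[0,0,0.1208],[0,0,0.1208],[0,0,0.1208],[0,0,0.1208]]}'
python3 -m crank '{"xyz":[[0,0,0],[0,0,0],[0,0,0],[0,0,0],[0,0,0],[0,0,0],[0,0,0]],"rot":[[0,0,0.1208],[0,0,0.1208],[0,0,0.1208],[0,0,0.1208],[0,0,0.1208],[0,0,0.1208],[0,0,0]]}'
python3 -m crank '{"xyz":[[1.2,-0.03,0],[2.9,-0.07,0],[2.9,-0.07,0],[2.9,-0.07,0],[2.9,-0.07,0],[2.9,-0.07,0],[2.9,-0.07,0],[2.9,-0.07,0],[2.9,-0.07,0],[2.9,-0.07,0],[2.5,-0.06,0],[0.5,0,0]],"rot":[[0,0,0],[0,0,0],[0,0,0],[0,0,0],[0,0,0],[0,0,0],[0,0,0],[0,0,0],[0,0,0],[0,0,0],[0,0,0],[0,0,0]]}'
python3 -m crank '{"xyz":[[0,0,0],[0,0,0],[0,0,0],[0,0,0]],"rot":[[0,0,0],[0,0,0],[0,0,0],[0,0,0]]}'
python3 - <<'E'
from fit import *
from workcell import arm, snapshot
s7=pickle.load(open("w7.pkl","rb"));print("tip w7",fish(s7,(319.1,228.8),.076))
s=snapshot("wrist"); pickle.dump(s,open("w12.pkl","wb"));o=arm.get_obs();print(o["eef_pos"],o["orientation"])
h=cv2.cvtColor(s["color"],cv2.COLOR_RGB2HSV)
r=(cv2.inRange(h,(0,9,)+(90,) if 0 else (0,90,40),(9,255,255))>0);a=cv2.inRange(h,(12,115,60),(34,255,255))>0
A=[];Rr=[]
for v in range(150,340,2):
    x=np.where(r[v,230:410])[0]+230
    if len(x)>8:Rr+=[(x.min()-.5,v),(x.max()+.5,v)]
    y=np.where(a[v,230:410])[0]+230
    if len(y)>8:A.append((v,y.min(),y.max(),len(y)))
print(A[:30]);print(Rr[::4])
E
```

```text
clock: 28.4
eef_pos: [0.5341, 0.0209, 0.121]
orientation: [0.412, 0.911, -0.001, -0.002]
ft_force: [-0.2, 0.0, -0.3]
opening: 0.541
grasp_force: 15.0
clock: 28.98
eef_pos: [0.5342, 0.0209, 0.1212]
orientation: [0.708, 0.706, -0.001, -0.001]
ft_force: [0.3, -0.6, -0.2]
opening: 0.535
grasp_force: 15.0
clock: 29.98
eef_pos: [0.5257, 0.3283, 0.122]
orientation: [0.704, 0.71, -0.0, -0.001]
ft_force: [-0.2, -1.0, -0.2]
opening: 0.539
grasp_force: 15.0
clock: 30.32
eef_pos: [0.5275, 0.3225, 0.123]
orientation: [0.707, 0.708, -0.0, 0.0]
ft_force: [0.9, 0.3, -0.4]
opening: 0.54
grasp_force: 15.0
tip w7 [0.52795935 0.32460792 0.076     ]
[0.5275767  0.32259488 0.12308857] [ 7.06766197e-01  7.07447196e-01 -8.72463798e-05  2.25488178e-05]
[(194, np.int64(314), np.int64(329), 16), (196, np.int64(306), np.int64(336), 31), (198, np.int64(302), np.int64(341), 40), (200, np.int64(298), np.int64(344), 47), (202, np.int64(296), np.int64(346), 51), (204, np.int64(293), np.int64(350), 58), (206, np.int64(291), np.int64(352), 62), (208, np.int64(290), np.int64(353), 64), (210, np.int64(288), np.int64(354
[... 689 characters left out ...]
nt64(364), 55), (246, np.int64(278), np.int64(364), 58), (248, np.int64(279), np.int64(363), 60), (250, np.int64(280), np.int64(362), 65), (252, np.int64(280), np.int64(362), 63)]
[(np.float64(311.5), 252), (np.float64(299.5), 256), (np.float64(291.5), 260), (np.float64(285.5), 264), (np.float64(280.5), 268), (np.float64(277.5), 272), (np.float64(274.5), 276), (np.float64(272.5), 280), (np.float64(270.5), 284), (np.float64(269.5), 288), (np.float64(267.5), 292), (np.float64(265.5), 296), (np.float64(265.5), 300), (np.float64(265.5), 304), (np.float64(265.5), 308), (np.float64(266.5), 312), (np.float64(267.5), 316), (np.float64(270.5), 320), (np.float64(271.5), 324), (np.float64(273.5), 328)]
```

```bash
python3 - <<'E'
from fit import *
s=pickle.load(open("w12.pkl","rb"));h=cv2.cvtColor(s["color"],cv2.COLOR_RGB2HSV)
r=(cv2.inRange(h,(0,90,40),(9,255,255))>0);P=[]
for v in range(250,312,2):
    x=np.where(r[v,230:410])[0]+230
    if len(x)>8:P+=[(x.min()-.5,v),(x.max()+.5,v)]
for z in(.148,.152):print(z,fitcircle(s,P,.025,z,(.528,.322)),fitcircle_r(s,P,z,(.528,.322),.025))
# inside of the ring (hole edge), free of the fingers
m=r[240:340,250:400].astype(np.uint8);cs,hi=cv2.findContours(m,cv2.RETR_CCOMP,cv2.CHAIN_APPROX_NONE)
for c,hh in zip(cs,hi[0]):
    if hh[3]>=0 and cv2.contourArea(c)>300:
        q=c[:,0]+[250,240];print(len(q),q.min(0),q.max(0),fitcircle_r(s,q[::3],.152,(.528,.322),.016))
E
```

```text
0.148 (array([0.52789016, 0.32264976]), np.float64(0.00034438075262582715)) [0.52788358 0.32194377 0.0254992 ]
0.152 (array([0.52788615, 0.32372384]), np.float64(0.0002730629197791004)) [0.52788727 0.32394163 0.02484779]
```

```bash
python3 -m crank '{"xyz":[[0.12,0.02,0],[0,0,1.5],[0,0,2.2],[0,0,2],[0,0,1.2],[0,0,0.6],[0,0,0.3],[0,0,0],[0,0,0]],"rot":[[0,0,0],[0,0,0],[0,0,0],[0,0,0],[0,0,0],[0,0,0],[0,0,0],[0,0,0],[0,0,0]]}'
```

```text
clock: 31.12
eef_pos: [0.5281, 0.3251, 0.0459]
orientation: [0.706, 0.708, 0.001, 0.0]
ft_force: [-0.0, 0.3, -0.2]
opening: 0.54
grasp_force: 15.0
```

```bash
python3 -m crank '{"xyz":[[-0.1,-0.02,0],[0,0,0.3],[0,0,0.2],[0,0,0.2],[0,0,0.1],[0,0,0.1],[0,0,0]],"rot":[[0,0,0],[0,0,0],[0,0,0],[0,0,0],[0,0,0],[0,0,0],[0,0,0]]}'
python3 -m crank '{"xyz":[[0,0,0.1],[0,0,0]],"rot":[[0,0,0],[0,0,0]]}'
python3 -m crank '{"xyz":[[0,0,0.1],[0,0,0]],"rot":[[0,0,0],[0,0,0]]}'
```

```text
clock: 31.7
eef_pos: [0.5272, 0.3239, 0.0358]
orientation: [0.706, 0.708, -0.0, -0.0]
ft_force: [-0.2, 0.8, -0.7]
opening: 0.538
grasp_force: 15.0
clock: 31.87
eef_pos: [0.5274, 0.3241, 0.0351]
orientation: [0.706, 0.708, 0.0, 0.0]
ft_force: [0.1, -0.3, -0.1]
opening: 0.541
grasp_force: 15.0
clock: 32.03
eef_pos: [0.5275, 0.324, 0.0349]
orientation: [0.706, 0.708, 0.0, 0.0]
ft_force: [-1.5, -1.3, 4.9]
opening: 0.537
grasp_force: 15.0
```

Contact at the expected height. Release, rise, and measure the ring, toroid and stud.

```bash
python3 -m crank '{"xyz":[[0,0,0],[0,0,0],[0,0,0],[0,0,0]],"rot":[[0,0,0],[0,0,0],[0,0,0],[0,0,0]]}' 0.7
python3 -m crank '{"xyz":[[0,0,-0.8],[0,0,-2],[0,0,-3],[0,0,-3],[0,0,-3],[0,0,-2.2],[0,0,-1],[0,0,-0.5],[0,0,0],[0,0,0],[0,0,0]],"rot":[[0,0,0],[0,0,0],[0,0,0],[0,0,0],[0,0,0],[0,0,0],[0,0,0],[0,0,0],[0,0,0],[0,0,0],[0,0,0]]}'
python3 - <<'E'
from fit import *
from workcell import arm, snapshot
s=snapshot("wrist"); pickle.dump(s,open("w13.pkl","wb"));print(arm.get_obs()["eef_pos"])
c,ax=blob(s,fishp(s,(.528,.324,.064)),50,(0,10),90,40);print(c,ax)
w=fish(s,c,.064);print(w,2*np.linalg.norm(fish(s,c+[ax[1]/2,0],.064)-w))
u=fishp(s,(.528,.3242,.077)).round().astype(int);print("stud tip exp",u)
a=s["color"][u[1]-50:u[1]+35,u[0]-60:u[0]+60,::-1];cv2.imwrite("pics/w13.png",cv2.resize(a,(720,510),interpolation=cv2.INTER_CUBIC));print(u-[60,50])
E
```

```text
clock: 32.37
eef_pos: [0.5273, 0.3239, 0.0338]
orientation: [0.706, 0.708, -0.0, -0.0]
ft_force: [0.3, -0.4, 0.3]
opening: 0.694
grasp_force: 0.0
clock: 33.28
eef_pos: [0.5265, 0.3236, 0.1871]
orientation: [0.706, 0.708, -0.002, -0.001]
ft_force: [-0.2, 0.3, 0.2]
opening: 0.7
grasp_force: 0.0
[0.5266053  0.32358547 0.18718529]
[321.68278503 223.38692856] (56.67814254760742, 57.28042221069336)
[0.52781057 0.3247543  0.064     ] 0.04851241996736318
stud tip exp [322 228]
[262 178]
```

View pics/w13.png

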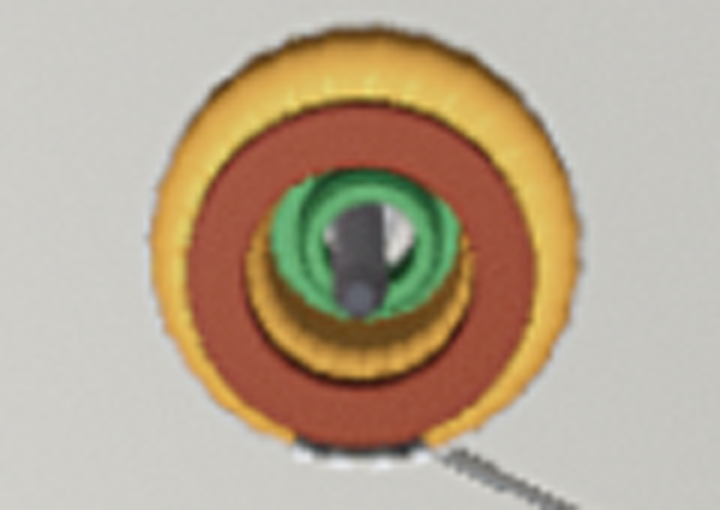

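The picture shows the ring flat and central on the toroid, with the stud tip at crop (360,300), where I predicted it from (0.528, 0.3242). Now the dish, again with the tool turned 90°.

```bash
python3 -m crank '{"xyz":[[-1.8,0.05,0],[-3.5,0.13,0],[-3.5,0.13,0],[-3.5,0.13,0],[-3.5,0.13,0],[-3.5,0.13,0],[-3.5,0.13,0],[-3.5,0.13,0]],"rot":[[0,0,0],[0,0,0],[0,0,0],[0,0,0],[0,0,0],[0,0,0],[0,0,0],[0,0,0]]}' 0.7
python3 -m crank '{"xyz":[[-3.5,0.13,0],[-3.5,0.13,0],[-3.5,0.13,0],[-3.5,0.13,0],[-3.5,0.13,0],[-3.5,0.13,0],[-3.5,0.13,0],[-2.3,0.1,0],[0,0,0]],"rot":[[0,0,0],[0,0,0],[0,0,0],[0,0,0],[0,0,0],[0,0,0],[0,0,0],[0,0,0],[0,0,0]]}'
python3 -m crank '{"xyz":[[0,0,0],[0,0,0],[0,0,0],[0,0,0],[0,0,0],[0,0,0],[0,0,0]],"rot":[[0,0,-0.1208],[0,0,-0.1208],[0,0,-0.1208],[0,0,-0.1208],[0,0,-0.1208],[0,0,-0.1208],[0,0,-0.1208]]}'
python3 -m crank '{"xyz":[[0,0,0],[0,0,0],[0,0,0],[0,0,0],[0,0,0],[0,0,0],[0,0,0],[0,0,0]],"rot":[[0,0,-0.1208],[0,0,-0.1208],[0,0,-0.1208],[0,0,-0.1208],[0,0,-0.1208],[0,0,-0.1208],[0,0,0],[0,0,0]]}'
python3 - <<'E'
from fit import *
from workcell import arm, snapshot
s=snapshot("wrist"); pickle.dump(s,open("w14.pkl","wb"));o=arm.get_obs();print(o["eef_pos"],o["orientation"])
c0=fishp(s,(.547,-.2075,.012));h=cv2.cvtColor(s["color"],cv2.COLOR_RGB2HSV);print(c0)
x0,y0=(c0-40).astype(int);m=cv2.inRange(h[y0:y0+80,x0:x0+80],(0,0,90),(180,35,255))
cs,_=cv2.findContours(m,cv2.RETR_EXTERNAL,cv2.CHAIN_APPROX_NONE);k=max(cs,key=cv2.contourArea)
q=cv2.convexHull(k)[:,0]+[x0,y0];print(len(q),q.min(0),q.max(0))
print(fitcircle_r(s,q,.012,(.547,-.2075),.023),fitcircle(s,q,.023,.012,(.547,-.2075)))
E
```

```text
clock: 34.0
eef_pos: [0.5368, 0.0593, 0.188]
orientation: [0.706, 0.708, -0.001, -0.001]
ft_force: [1.4, 0.3, -0.3]
opening: 0.701
grasp_force: 0.0
clock: 34.75
eef_pos: [0.5474, -0.2116, 0.1874]
orientation: [0.708, 0.706, -0.001, -0.0]
ft_force: [0.2, -0.7, -0.5]
opening: 0.701
grasp_force: 0.0
clock: 35.33
eef_pos: [0.5478, -0.206, 0.1879]
orientation: [0.351, 0.936, 0.0, -0.001]
ft_force: [-0.2, 0.4, 0.9]
opening: 0.699
grasp_force: 0.0
clock: 36.0
eef_pos: [0.5479, -0.2063, 0.1883]
orientation: [0.001, 1.0, 0.0, -0.001]
ft_force: [-0.2, 0.3, -0.1]
opening: 0.698
grasp_force: 0.0
[ 0.54792945 -0.20642393  0.18842662] [ 9.19723455e-04  9.99999409e-01  3.70367653e-04 -4.46135561e-04]
[318.4452546  210.49791493]
27 [296 187] [341 232]
[ 0.54641705 -0.20740739  0.02295251] (array([ 0.54641515, -0.20740847]), np.float64(0.00010040102426952617))
```

```bash
python3 -m crank '{"xyz":[[0.15,-0.1,2],[0,0,3],[0,0,3],[0,0,3],[0,0,3],[0,0,2.5],[0,0,1.5],[0,0,0.9],[0,0,0.5],[0,0,0.2],[0,0,0],[0,0,0]],"rot":[[0,0,0],[0,0,0],[0,0,0],[0,0,0],[0,0,0],[0,0,0],[0,0,0],[0,0,0],[0,0,0],[0,0,0],[0,0,0],[0,0,0]]}'
```

```text
clock: 37.05
eef_pos: [0.5473, -0.2083, -0.0059]
orientation: [-0.001, 1.0, -0.0, 0.001]
ft_force: [-0.1, -0.4, -0.6]
opening: 0.701
grasp_force: 0.0
```

```bash
python3 -m crank '{"xyz":[[0.1,0.08,0.3],[0,0,0.3],[0,0,0.2],[0,0,0.1],[0,0,0],[0,0,0]],"rot":[[0,0,0],[0,0,0],[0,0,0],[0,0,0],[0,0,0],[0,0,0]]}'
python3 -m crank '{"xyz":[[0,0,0],[0,0,0],[0,0,0],[0,0,0],[0,0,0],[0,0,0]],"rot":[[0,0,0],[0,0,0],[0,0,0],[0,0,0],[0,0,0],[0,0,0]]}' 0.3 20
```

```text
clock: 37.55
eef_pos: [0.5456, -0.2072, -0.016]
orientation: [-0.001, 1.0, 0.0, -0.0]
ft_force: [0.4, 0.5, -0.2]
opening: 0.698
grasp_force: 0.0
clock: 38.05
eef_pos: [0.5456, -0.2072, -0.0159]
orientation: [-0.001, 1.0, -0.0, 0.0]
ft_force: [0.0, 0.1, -0.5]
opening: 0.48
grasp_force: 20.0
```

Dish held. Lift, turn back, carry to the stud.

```bash
python3 -m crank '{"xyz":[[0,0,-0.8],[0,0,-2],[0,0,-2.5],[0,0,-2.5],[0,0,-2.5],[0,0,-2.2],[0,0,-1],[0,0,-0.5],[0,0,0],[0,0,0]],"rot":[[0,0,0],[0,0,0],[0,0,0],[0,0,0],[0,0,0],[0,0,0],[0,0,0],[0,0,0],[0,0,0],[0,0,0]]}'
python3 -m crank '{"xyz":[[0,0,0],[0,0,0],[0,0,0],[0,0,0],[0,0,0],[0,0,0],[0,0,0]],"rot":[[0,0,0.1208],[0,0,0.1208],[0,0,0.1208],[0,0,0.1208],[0,0,0.1208],[0,0,0.1208],[0,0,0.1208]]}'
python3 -m crank '{"xyz":[[0,0,0],[0,0,0],[0,0,0],[0,0,0],[0,0,0],[0,0,0],[0,0,0],[0,0,0]],"rot":[[0,0,0.1208],[0,0,0.1208],[0,0,0.1208],[0,0,0.1208],[0,0,0.1208],[0,0,0.1208],[0,0,0],[0,0,0]]}'
```

```text
clock: 38.88
eef_pos: [0.545, -0.2069, 0.123]
orientation: [-0.001, 1.0, 0.0, -0.001]
ft_force: [0.5, -0.6, -1.4]
opening: 0.484
grasp_force: 20.0
clock: 39.47
eef_pos: [0.5447, -0.2068, 0.122]
orientation: [0.412, 0.911, 0.0, -0.002]
ft_force: [1.1, -0.3, -1.1]
opening: 0.484
grasp_force: 20.0
clock: 40.13
eef_pos: [0.5449, -0.2069, 0.1225]
orientation: [0.705, 0.709, -0.0, -0.001]
ft_force: [0.7, 0.2, -0.7]
opening: 0.483
grasp_force: 20.0
```

```bash
python3 -m crank '{"xyz":[[1.2,-0.04,0],[2.6,-0.1,0],[3.3,-0.1,0],[3.3,-0.1,0],[3.3,-0.1,0],[3.3,-0.1,0],[3.3,-0.1,0],[3.3,-0.1,0],[3.3,-0.1,0]],"rot":[[0,0,0],[0,0,0],[0,0,0],[0,0,0],[0,0,0],[0,0,0],[0,0,0],[0,0,0],[0,0,0]]}'
python3 -m crank '{"xyz":[[3.3,-0.1,0],[3.3,-0.1,0],[3.3,-0.1,0],[3.3,-0.1,0],[3.3,-0.1,0],[3.3,-0.1,0],[2.8,-0.1,0],[2,-0.1,0],[0.8,0,0],[0,0,0],[0,0,0],[0,0,0]],"rot":[[0,0,0],[0,0,0],[0,0,0],[0,0,0],[0,0,0],[0,0,0],[0,0,0],[0,0,0],[0,0,0],[0,0,0],[0,0,0],[0,0,0]]}'
python3 - <<'E'
from fit import *
from workcell import arm, snapshot
s=snapshot("wrist"); pickle.dump(s,open("w15.pkl","wb"));o=arm.get_obs();print(o["eef_pos"],o["orientation"])
E
```

```text
clock: 40.88
eef_pos: [0.5357, 0.0641, 0.1238]
orientation: [0.705, 0.709, -0.0, -0.0]
ft_force: [1.0, -0.1, -1.2]
opening: 0.481
grasp_force: 20.0
clock: 41.88
eef_pos: [0.5281, 0.3145, 0.1239]
orientation: [0.706, 0.708, -0.0, 0.0]
ft_force: [0.1, 0.5, -0.0]
opening: 0.481
grasp_force: 20.0
[0.52827961 0.31433949 0.12400807] [ 7.06738424e-01  7.07474896e-01 -2.60407517e-04  4.94945159e-05]
```

```bash
python3 -m crank '{"xyz":[[0.5,0,0.5],[0.55,0,1.5],[0,0,1.5],[0,0,1],[0,0,0.5],[0,0,0.2],[0,0,0],[0,0,0]],"rot":[[0,0,0],[0,0,0],[0,0,0],[0,0,0],[0,0,0],[0,0,0],[0,0,0],[0,0,0]]}'
python3 - <<'E'
from fit import *
from workcell import arm, snapshot
s=snapshot("wrist"); pickle.dump(s,open("w16.pkl","wb"));o=arm.get_obs();print(o["eef_pos"],o["orientation"])
z=o["eef_pos"][2]+.016+.012;h=cv2.cvtColor(s["color"],cv2.COLOR_RGB2HSV)
c0=fishp(s,(*o["eef_pos"][:2],z));print(c0,z)
h=h.astype(int)
for v in range(int(c0[1])-60,int(c0[1])+20,6):print(v,"".join("W" if (p[1]<35 and p[2]>150) else "g" if (p[1]<45 and p[2]>70) else "r" if p[0]<10 and p[1]>90 else "y" if p[1]>110 else "." for p in h[v,250:392:2]))
E
```

```text
clock: 42.6
eef_pos: [0.5286, 0.3263, 0.0726]
orientation: [0.707, 0.708, 0.001, 0.0]
ft_force: [-0.2, -0.3, -0.2]
opening: 0.481
grasp_force: 20.0
[0.52866662 0.32636594 0.0728352 ] [7.06462507e-01 7.07750078e-01 7.08089431e-04 2.27822093e-04]
[319.30322768 305.92566454] 0.100835198645809
245 WWWWWWWWWWWyyyyyyyyyrrrrrrrrrrrrrrrrrrrrrrrrrrrryyyyyyyyyyygWWWWWWWWWWW
251 WWWWWWWWWWyyyyyyyrrrrrrrrrrrrrrrrrrrrrrrrrrrrrrrrrrryyyyyyyy.WWWWWWWWWW
257 WWWWWWWWWyyyyyyrrrrrrrrrry.yyy.yyggggg.yyyyrrrrrrrrrrryyyyyyyWWWWWWWWWW
263 WWWWWWWW.yyyyyrrrrrrrry..gggWWWWWWWWWWWWWWWggg.rrrrrrrryyyyyyyWWWWWWWWW
269 WWWWWWWW.yyyyrrrrrrggWWWWWWWWWWWWWWWWWWWWWWWWWWWWWg.rrrryyyyyyWWWWWWWWW
275 WWWWWWWW.yyyyrrrgWWWWWWWWWWWWWWWWWWWWWWWWWWWWWWWWWWWWggryyyyyyWWWWWWWWW
281 WWWWWWgggyyyyrgWWWWWWWWWWWWWWWWWWWWWWWWWWWWWWWWWWWWWWWWWgyyyyWgggWWWWWW
287 gggggggg...y.WWWWWWWWWWWWWWWgggggggg...gggWWWWWWWWWWWWWWWWyy...gggggggg
293 gggggggg..ygWWWWWWWWWWWWWggggyyyyyyyyyyyyyggggWWWWWWWWWWWWWg.y.gggggggg
299 ggggggg....WWWWWWWWWWWWggggggyyyyyyyyyyyyrgggggWWWWWWWWWWWWW....ggggggg
305 ggggg......gWWWWWWWWWWWggggggggrrrrrrrrrggggggggWWWWWWWWWWWg.....gggggg
311 gggg.y....ygWWWWWWWWWWWgggggggggggggggggggggggggWWWWWWWWWWWg.......gggg
317 gggg........WWWWWWWWWWWWggggggggggggggggggggggWWWWWWWWWWWWW.........ggg
323 ggg...y.....WWWWWWWWWWWWWWWggggggggggggggggWWWWWWWWWWWWWWWg.........ggg
```

```bash
python3 - <<'E'
from fit import *
s=pickle.load(open("w16.pkl","rb"));h=cv2.cvtColor(s["color"],cv2.COLOR_RGB2HSV)
m=cv2.inRange(h,(0,0,140),(180,35,255))
P=[]
for v in range(262,284):
    row=m[v,250:392]>0;c=70;l=c
    while row[l]:l-=1
    r=c
    while row[r]:r+=1
    P+=[(250+l+.5,v),(250+r-.5,v)]
for z in(.099,.101,.103):print(z,fitcircle(s,P,.023,z,(.528,.325)),fitcircle_r(s,P,z,(.528,.325),.023))
for v in(245,):pass
# ring outer edge in the same picture
R=[]
rm=(cv2.inRange(h,(0,90,40),(9,255,255))>0)
for v in range(236,262,2):
    x=np.where(rm[v,250:392])[0]+250
    if len(x)>10:R+=[(x.min()-.5,v),(x.max()+.5,v)]
print("ring",fitcircle(s,R,.025,.064,(.528,.3245)),R[0],fishp(s,(.528,.3242,.077)))
E
```

```text
0.099 (array([0.52894708, 0.32508085]), np.float64(7.456563509192932e-05)) [0.5289474  0.32483828 0.02318702]
0.101 (array([0.52894713, 0.32570917]), np.float64(7.365166421145724e-05)) [0.52894694 0.3258531  0.02288871]
0.103 (array([0.52894717, 0.32633982]), np.float64(9.294080801271341e-05)) [0.52894647 0.32686792 0.02259041]
ring (array([0.52778106, 0.32465739]), np.float64(0.00022327640426554753)) (np.float64(307.5), 236) [318.10952107 289.12770741]
```

```bash
python3 -m crank '{"xyz":[[-0.12,-0.09,0],[0,0,0.5],[0,0,0.4],[0,0,0.3],[0,0,0.3],[0,0,0]],"rot":[[0,0,0],[0,0,0],[0,0,0],[0,0,0],[0,0,0],[0,0,0]]}'
python3 -m crank '{"xyz":[[0,0,0.3],[0,0,0.3],[0,0,0.3],[0,0,0.2],[0,0,0]],"rot":[[0,0,0],[0,0,0],[0,0,0],[0,0,0],[0,0,0]]}'
```

```text
clock: 43.15
eef_pos: [0.5267, 0.3248, 0.0561]
orientation: [0.706, 0.708, -0.001, -0.0]
ft_force: [0.3, 0.3, -0.9]
opening: 0.484
grasp_force: 20.0
clock: 43.57
eef_pos: [0.5269, 0.3249, 0.0454]
orientation: [0.706, 0.708, -0.0, -0.0]
ft_force: [0.1, -1.2, -1.0]
opening: 0.487
grasp_force: 20.0
```

```bash
python3 -m crank '{"xyz":[[0,0.05,0.1],[0,0,0.1],[0,0,0.1],[0,0,0.1],[0,0,0]],"rot":[[0,0,0],[0,0,0],[0,0,0],[0,0,0],[0,0,0]]}'
python3 -m crank '{"xyz":[[0,0,0.1],[0,0,0]],"rot":[[0,0,0],[0,0,0]]}'
```

```text
clock: 43.98
eef_pos: [0.5276, 0.325, 0.0418]
orientation: [0.706, 0.708, -0.0, -0.0]
ft_force: [1.0, -0.4, -0.2]
opening: 0.482
grasp_force: 20.0
clock: 44.15
eef_pos: [0.5277, 0.325, 0.0409]
orientation: [0.706, 0.708, -0.0, -0.0]
ft_force: [-0.1, -0.7, -1.5]
opening: 0.48
grasp_force: 20.0
```

```bash
python3 -m crank '{"xyz":[[0,0,0.07],[0,0,0]],"rot":[[0,0,0],[0,0,0]]}'
python3 -m crank '{"xyz":[[0,0,0],[0,0,0],[0,0,0],[0,0,0]],"rot":[[0,0,0],[0,0,0],[0,0,0],[0,0,0]]}' 0.7
python3 -m crank '{"xyz":[[0,0,-0.8],[0,0,-2],[0,0,-3],[0,0,-3],[0,0,-3],[0,0,-2.2],[0,0,-1],[0,0,0],[0,0,0],[0,0,0]],"rot":[[0,0,0],[0,0,0],[0,0,0],[0,0,0],[0,0,0],[0,0,0],[0,0,0],[0,0,0],[0,0,0],[0,0,0]]}'
python3 - <<'E'
from fit import *
from workcell import arm, snapshot
s=snapshot("wrist");o=arm.get_obs();print(o["eef_pos"])
sc=snapshot("scene")
u=fishp(s,(.528,.3242,.068)).round().astype(int)
a=cv2.resize(s["color"][u[1]-48:u[1]+42,u[0]-50:u[0]+50,::-1],(400,360),interpolation=cv2.INTER_CUBIC)
w=w2pix(sc,(.528,.3242,.05)).round().astype(int);b=cv2.resize(sc["color"][w[1]-36:w[1]+36,w[0]-40:w[0]+40,::-1],(400,360),interpolation=cv2.INTER_CUBIC)
cv2.imwrite("pics/end.png",np.hstack([a,b]))
h=cv2.cvtColor(s["color"],cv2.COLOR_RGB2HSV);x0,y0=u-45
m=cv2.inRange(h[y0:y0+90,x0:x0+90],(0,0,140),(180,35,255));m[:, :12]=0;m[:,78:]=0
print(fishp(s,(.528,.3244,.068)),[fishp(s,(.528+d,.3244,.068)).round(1) for d in(-.023,.023)])
E
```

```text
clock: 44.32
eef_pos: [0.5278, 0.3251, 0.0406]
orientation: [0.706, 0.708, 0.0, 0.0]
ft_force: [0.1, -0.0, 1.6]
opening: 0.482
grasp_force: 20.7
clock: 44.65
eef_pos: [0.5277, 0.3251, 0.0403]
orientation: [0.706, 0.708, 0.0, -0.0]
ft_force: [-0.5, -0.0, 0.3]
opening: 0.683
grasp_force: 0.0
clock: 45.48
eef_pos: [0.5268, 0.3246, 0.1884]
orientation: [0.706, 0.708, -0.002, -0.001]
ft_force: [-0.3, -0.5, -0.3]
opening: 0.699
grasp_force: 0.0
[0.52679607 0.32459803 0.18821314]
[321.54550413 225.80754062] [array([294.2, 225.8]), array([348.9, 225.9])]
```

View pics/end.png

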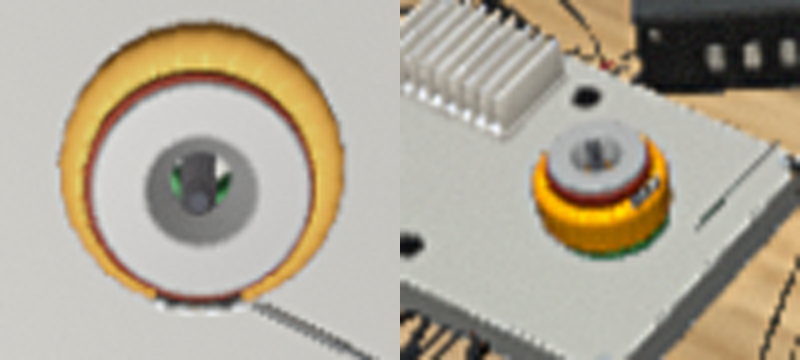

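The last picture shows a level, concentric stack: dish in the ring, ring on the toroid, green seat below, stud up through the middle. The heights agree too, since the dish was released with its foot at 56 mm. Hand in.

```bash
python3 -c "
from workcell import arm
print(arm.hand_in())"
```

```text
the job is handed in; nothing more can be done
None
```

The seat, amber toroid, ring and dish washer are stacked on the stud in the order asked, each resting flat; the blue toroid and grease tin were left alone, and the job was handed in at about 46 s on the robot's clock.

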